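# Move a hot welded coupon to the cooling rack with the slotted lifter

## Task

The welded coupon on the rusty slat grate is still too hot to touch, so move it with the slotted lifter: draw the lifter up out of its pocket, lay it flat on the table, let go, and take it again by the handle so that you can hold it level. Slide the tines between the slats under the coupon, lift it clear and set it down gently, flat in the middle of the cooling rack of bent rods. Draw the lifter out and lay it flat on the table again, tines down, never touching the coupon with the gripper and leaving everything else where it is.

Things in the scene. Friction and masses are not known exactly. Their poses are not given: they have to be found in the camera images.
- lifter: Loose two-tine slotted lifter, bright steel, brown wooden handle, 260 mm, 0.2 kg. Origin: crotch between the tines, on the underside; x to the tine tips, y across, z up out of the upper face. It starts upright in the pocket, tines down, origin 91 mm up: its x down, y along the pocket's y, z along the pocket's x, leaning up to 5 degrees. Laid flat it rests stably, z up, origin at table height.
- lifter_tip (a point): Middle between the lifter's two tine tips, on the underside, 85 mm along x from its origin. The tines are 14 mm wide, 4 mm thick, centred at y = -19 and +19 mm; tips 10 mm wide. The blade behind them (x = -28 to 0) is 52 mm wide, 4 mm thick; then a flat shank 18 mm wide to x = -50 mm, cranked up to the handle.
- lifter_grip (a point): Middle of the lifter's handle, at x = -120, z = 30 mm of its frame. The handle runs from x = -175 to -75 mm, 22 mm wide (y), 20 mm thick (z = 20 to 40 mm), flat parallel sides: 20 mm clear of the table when the lifter lies flat; upright in the pocket its end is 266 mm over the table.
- coupon: Loose welded coupon: grey steel plate 120 x 60 x 6 mm with a weld bead along its upper face, about 0.3 kg, too hot for the gripper. Origin at the centre of its underside, x along its 120 mm, y along its 60 mm, z up. It starts on the grate within about 10 mm of its middle, long side across the slats, underside 44 mm over the table.
- grate: Fixed rust-brown slat grate, 84 x 186 x 44 mm. Origin: centre of its foot; x along the slats, y across. Five upright slats, 4 mm thick, x = -42 to 42 mm, tops 44 mm up, at y = -76, -38, 0, 38, 76 mm: gaps of 34 mm, open at both ends. Two cross bars below reach 14 mm up; the gaps are free above that. It may be the left or the right one of the two stands.
- rack: Fixed cooling rack, 94 x 180 x 50 mm, beside the grate, about 0.4 m away: five staples of bright 6 mm rod on two blue bars. Origin: centre of its foot; x along the rods, y across. Rods at y = -76, -38, 0, 38, 76 mm, tops 50 mm up, level for x = -32 to 32 mm, with legs down to the bars at x = -38 and 38 mm. Bars 6 mm high; above them the 32 mm gaps are open at both ends.
- pocket: Fixed grey sheet-metal pocket holding the lifter: foot 80 x 96 x 6 mm, slot inside 8 mm (x) by 64 mm (y), rim 56 mm and floor 6 mm over the table. Origin at the centre of the foot's underside, z up. The lifter's handle stands about 30 mm to the pocket's +x side; the lifter comes free when drawn straight up 55 mm. In a light grip it turns between the pads as its tips are pressed on the table.
- hood_far_edge (a point): Farthest point from the robot of a fixed obstacle: a black welding hood, 271 mm high, lying between the robot and the gap between the stands. From this point it reaches 250 mm back towards the robot and 80 mm to the left and 170 mm to the right. Keep arm and lifter clear of it.
- mig_pliers: Bystander: nozzle pliers with red grips, 64 x 231 x 16 mm, lying on the table; origin at the centre of the underside.
- tape_measure: Bystander: yellow tape measure, 63 x 97 x 37 mm, lying on the table; origin at the centre of the underside.
- nozzle_gel: Bystander: round blue tin with a white lid, 72 mm across, 60 mm high; origin at the centre of the underside.
- anti_spatter: Bystander: standing aerosol can, 67 mm across, 205 mm high; origin at the centre of the underside.
- flat_file: Bystander: flat file with a red handle, 27 x 265 x 27 mm, lying on the table; origin at the centre of the underside.
- coupon_dark: Bystander: a dark, cold flat steel coupon without a weld, 110 x 50 x 5 mm, lying on the table (not the one to move); origin at the centre of the underside.
- soapstone: Bystander: flat soapstone stick in its holder, 14 x 155 x 11 mm, lying on the table; origin at the centre of the underside.
- bolt: Bystander: bolt, 22 x 68 x 19 mm, lying on the table; origin at the centre of the underside.
- nut: Bystander: large dark hexagon nut, 35 x 39 x 19 mm, lying on the table; origin at the centre of the underside.

How it is judged:
On the way, in this order (a step that is already met when the one before it is completed fails the run):
1. the lifter lies flat on the table, tines down, let go of (height (world z) of lifter below 0.012 m and angle between lifter's own z axis and vertical below 0.15 rad and contact force between lifter and the fingers below 0.1 N and linear speed of lifter below 0.03 m/s), for 0.2 s.
2. the coupon is lifted clear of the grate on the lifter (contact force between coupon and lifter above 0.5 N and contact force between coupon and grate below 0.05 N and height (world z) of coupon above 0.056 m and angle between lifter's own z axis and vertical below 0.3 rad), for 0.2 s.
3. the coupon rests flat in the middle of the cooling rack, free of the lifter (x of coupon in the frame of rack between -0.025 and 0.025 m and y of coupon in the frame of rack between -0.03 and 0.03 m and z of coupon in the frame of rack between 0.046 and 0.054 m and angle between coupon's own z axis and vertical below 0.06 rad and contact force between coupon and rack above 0.5 N and contact force between coupon and lifter below 0.05 N), for 0.2 s.
At the end, for the whole second after the job is handed in: The coupon lies still and flat (within 3 degrees) on the rack's rods, its middle within 25 mm of the rack's middle along the rods and 30 mm across, free of the lifter; the lifter lies still and flat on the table, tines down (within 8 degrees) (all of step 3 and height (world z) of lifter below 0.012 m and angle between lifter's own z axis and vertical below 0.15 rad and linear speed of each of coupon, lifter below 0.02 m/s); the robot touches nothing.
It fails at once if the gripper or arm touches the hot coupon (contact force between coupon and the fingers above 0.5 N or contact force between coupon and the arm above 0.5 N).
It fails at once if the coupon is dropped or flung: faster than 0.6 m/s with no lifter under it (linear speed of coupon above 0.6 m/s and contact force between coupon and lifter below 0.05 N).
It fails at once if a bystander is shifted by more than 30 mm (distance of any of mig_pliers, tape_measure, nozzle_gel, anti_spatter, flat_file, coupon_dark, bolt, nut, soapstone from where it was at the start of the episode above 0.03 m).
It also fails if it takes over 72 s, if anything falls off the work surface, if the arm or the gripper's body presses on something with over 40 N, if the wrist force passes 120 N, or if a joint passes its speed limit or range.

## Robot

A 6-joint arm with a two-finger parallel gripper is mounted at the origin on the work surface; the furniture and walls round the work are solid. World frame = base frame: x ahead of the robot, y to its left, z up, the work surface at z = 0. Lengths are in m, angles in rad, forces in N, time in s.
With the tool pointing down it reaches from about 0.275 to 0.85 m from the base axis. Payload 5.2 kg.
Tool frame: the origin (TCP) lies midway between the tips of the shut fingers; the grasp point (between the pads) lies 19 mm behind it; z points along the fingers, y is the line along which they close (so a half turn about z gives the same grasp; the last joint's range is limited). The gripper opens to 85 mm and grips with 20 to 120 N. Pads are 22 mm wide; open, the fingers measure 114 mm over their backs; the gripper's body (76 mm by 85 mm) begins 54 mm behind the grasp point. The pads swing forward as they close: fully open they stand 13 mm farther back than shut.
Start: joints at [1.055, 0.259, 1.535, -0, 1.348, -0.203], TCP at [0.169, 0.523, 0.231] pointing down, gripper open.
Joint ranges: [-3.14, 3.14], [-0.91, 2.08], [0.19, 2.58], [-1.22, 4.36], [0.22, 2.71], [-3.12, 3.12]. Speed limits (rad/s): [2.57, 2.57, 3.14, 3.14, 3.14, 3.14].

## Interface

Orientations are given as a rotation vector (axis times angle).
In Python, from plant import robot gives the robot as it stands. The module is installed in compiled form; this text tells all that it offers.
- The arm moves only by the tool move_arm, never from a script. Its arguments are lists of equal length, an entry for each row: "travel": the shift along the world's x, y, z in units of 30 mm (1.0 is 30 mm), a list of three; "dr": the turn, a rotation vector about the world's x, y, z in rad, a list of three; "fingers": the opening, from 0 (shut) to 1 (fully open). A call has 1 to 10 rows; each row shifts and turns the commanded pose from where the row before left it; what a row does not reach is not made up. A row lasts 1/12 s, in which the tool goes at most 41.7 mm and 7.16 degrees, less where a joint would pass 70% of its speed; a pose out of reach is approached as far as the arm can. A call is refused whole if a number of a shift passes 1 or a number of a turn 0.125, either way. A call with a gripper value outside its range is refused whole. The fingers move at their own pace and stop on an object; the grip force is fixed at half the most. Time passes only in rows, so rows that do not move let the fingers close. It gives the time, the measured TCP pose, the force, the opening and the grip force at its end, in the units of the state.
- robot.state(): the state, without advancing time (a new reading comes with each control period).
- robot.capture(name): name is "side" or "top"; returns the picture (400x640x3 uint8, red, green, blue); there is no depth.
- robot.camera_info(name): a dict with "fx", "fy", "cx", "cy" (pixels), "k1" (the pictures are not rectified: a ray, as slopes to the right and down, at radius r is drawn at 1 + k1 r^2 times it, then the intrinsics apply), "view" (4x4, takes a point from world to camera coordinates). Camera axes: x right, y down, z forward; pixel columns grow to the right and rows downward; lengths in m; the calibration is good to about 2 mm. A picture is of the moment at which its call begins. camera_info takes no time and is no camera call.
- robot.close_job(): hands the job in; it is judged then, once.
The state is a dict: "t": time; "joint_positions": joint angles; "joint_vel": joint speeds; "tau": joint torques, N m; "ee_pos": TCP position; "tool_rot": TCP orientation; "contact_force": force on the tool from outside, world axes, zero at the start; "torque": the same for the moment, N m; "gripper_width": opening from 0.0 (shut) to 1.0 (fully open); "finger_force": force on a finger pad.
Only numpy, scipy, OpenCV 4.12 (cv2) and the standard library are available. Lean on these libraries where they do the work, as an engineer would, in place of code of your own. Each camera call takes 0.05 s, during which the arm holds its last target. There are 200 camera calls.

## Working session

There is one attempt and no reset: what is moved stays moved. The work goes in short steps, Python scripts to look and compute and a tool call to move; the robot and the scene stay as the last step left them, time stands still between calls to the robot, and variables do not carry over. Pictures are saved under pics/ and viewed, at most 10 in all, crops included, and the job is handed in when it is done.

Besides the shell and the picture viewer there is one more tool, called after ">>>" as name(argument=value, ...) on one line, values as JSON. move_arm: Moves the arm, as the interface text tells. Its arguments: {"type":"object","properties":{"travel":{"type":"array"},"dr":{"type":"array"},"fingers":{"type":"array"}},"required":["travel","dr","fingers"]}

```bash
mkdir -p pics; python3 - <<'E'
from plant import robot
import cv2,numpy as np
for n in("side","top"):
    im=robot.capture(n); cv2.imwrite(f"pics/{n}0.png",cv2.cvtColor(im,cv2.COLOR_RGB2BGR))
    c=robot.camera_info(n); V=np.array(c["view"]); print(n,c["fx"],c["fy"],c["cx"],c["cy"],c["k1"],V.round(3).tolist(),(-V[:3,:3].T@V[:3,3]).round(3))
print(robot.state())
E
```

```text
side 398.7038564762404 398.7038564762404 318.09807595667826 208.97554267717416 -0.016596652385249884 [[-1.0, 0.018, 0.018, 0.538], [-0.005, 0.556, -0.831, 0.092], [-0.025, -0.831, -0.556, 1.366], [0.0, 0.0, 0.0, 1.0]] [0.573 1.074 0.826]
top 419.1522712109355 419.1522712109355 318.5807137342902 201.54551289749963 -0.05730222309710219 [[-0.019, -1.0, 0.003, 0.067], [-0.998, 0.019, -0.064, 0.531], [0.064, -0.005, -0.998, 1.343], [0.0, 0.0, 0.0, 1.0]] [0.445 0.063 1.374]
{'t': 0.1, 'joint_positions': array([ 1.05521455e+00,  2.59240918e-01,  1.53596750e+00,  1.77359015e-05,
        1.34798732e+00, -2.02783249e-01]), 'joint_vel': array([-0.00128759, -0.00163733, -0.00126199, -0.00215059,  0.00034786,
       -0.00013464]), 'tau': array([ 2.27868957e-03, -4.46968210e+01, -2.91252708e+01, -2.84304087e-04,
        6.16481251e-03, -1.96353334e-06]), 'ee_pos': array([0.16897641, 0.52291105, 0.230576  ]), 'tool_rot': array([-4.89257792e-01, -3.10267365e+00,  2.34743845e-03]), 'contact_force': array([-0.28149307,  0.15443306,  0.25638185]), 'torque': array([-0.0146632 , -0.03945278, -0.00921362]), 'finger_force': 0.0, 'gripper_width': 0.9962246994627124}
```

View pics/top0.png

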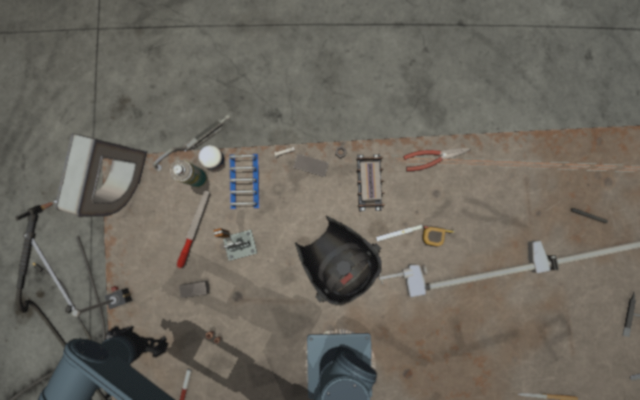

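View pics/side0.png

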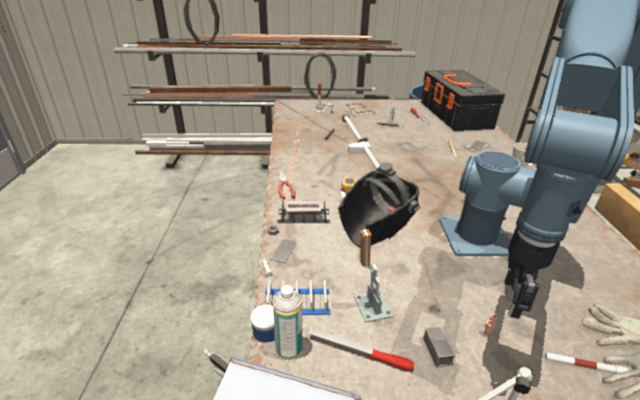

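The top view has the rack (blue) at about (244,181), the grate and coupon at (370,182), the pocket at (240,244), the lifter handle at about (222,233) and the hood around (340,262). I'll zoom in next.

```bash
cat > h.py <<'E'
from plant import robot
import cv2,numpy as np
from scipy.spatial.transform import Rotation as R
def cam(n):
    c=robot.camera_info(n);return np.array([[c["fx"],0,c["cx"]],[0,c["fy"],c["cy"]],[0,0,1.]]),np.array([c["k1"],0,0,0,0.]),np.array(c["view"])
def ray(n,uv):
    K,d,V=cam(n);p=cv2.undistortPoints(np.array(uv,float).reshape(-1,1,2),K,d)[:,0]
    D=np.c_[p,np.ones(len(p))]@V[:3,:3];return -V[:3,:3].T@V[:3,3],D
def plane(n,uv,z):
    o,D=ray(n,uv);return o+D*((z-o[2])/D[:,2])[:,None]
def proj(n,P):
    K,d,V=cam(n);return cv2.projectPoints(np.array(P,float).reshape(-1,1,3),cv2.Rodrigues(V[:3,:3])[0],V[:3,3],K,d)[0][:,0]
def tri(u1,u2):
    o1,D1=ray("side",[u1]);o2,D2=ray("top",[u2]);a,b=D1[0],D2[0]
    s=np.linalg.lstsq(np.c_[a,-b],o2-o1,rcond=None)[0];p,q=o1+a*s[0],o2+b*s[1];return (p+q)/2,np.linalg.norm(p-q)
def grab(n):return cv2.cvtColor(robot.capture(n),cv2.COLOR_RGB2BGR)
def crop(im,x,y,w,h,k,f):cv2.imwrite(f,cv2.resize(im[y:y+h,x:x+w],None,fx=k,fy=k,interpolation=cv2.INTER_CUBIC))
E
python3 - <<'E'
from h import *
t=cv2.imread("pics/top0.png");s=cv2.imread("pics/side0.png")
a=cv2.resize(t[145:275,200:400],None,fx=4,fy=4,interpolation=cv2.INTER_CUBIC);cv2.imwrite("pics/tc.png",a)
a=cv2.resize(s[180:330,255:405],None,fx=4,fy=4,interpolation=cv2.INTER_CUBIC);cv2.imwrite("pics/sc.png",a)
E
```

```text
(no output)
```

View pics/tc.png

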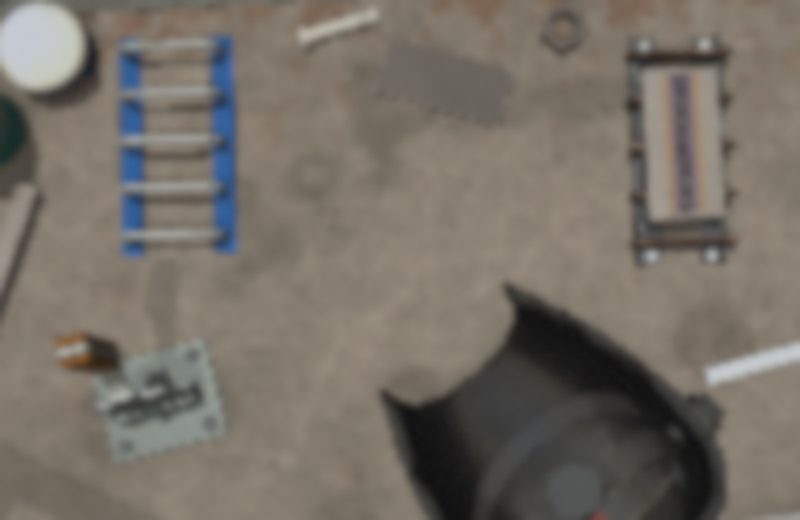

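View pics/sc.png

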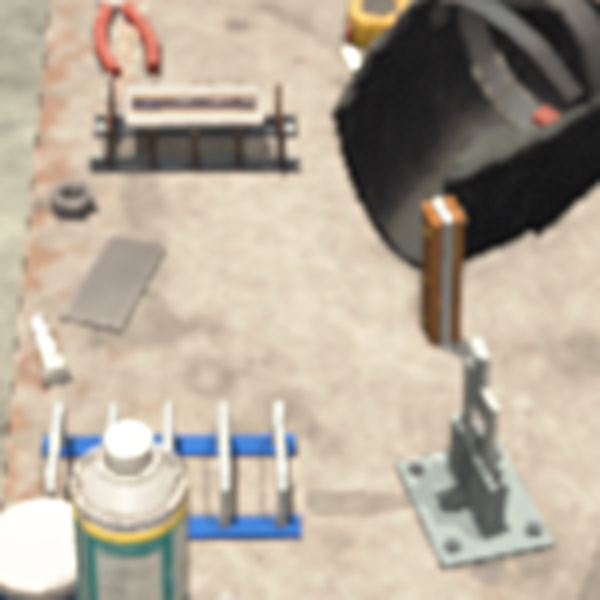

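The crops show, in top-crop pixels: rack rods from (122,46) to (222,236), slats at (632–730, 53–242), coupon corners (642,67) to (722,215), pocket foot corners (93,375), (203,340), (226,435), (115,462), and the hood tip at about (505,285). The slats and rods run along world y. In the side crop the handle top is at (443,205) and its bottom at (445,340).

```bash
python3 - <<'E'
from h import *
np.set_printoptions(precision=4,suppress=True)
T=lambda L:np.array(L,float)/4+[200-.375,145-.375]
S=lambda L:np.array(L,float)/4+[255-.375,180-.375]
t=cv2.imread("pics/top0.png");s=cv2.imread("pics/side0.png")
hs=cv2.cvtColor(t,cv2.COLOR_BGR2HSV)
m=cv2.inRange(hs,(100,120,60),(125,255,255));m[:,:215]=0;m[:,270:]=0;m[:140]=0;m[215:]=0
P=plane("top",np.argwhere(m)[:,::-1],.005);r=cv2.minAreaRect((P[:,:2]*1000).astype(np.float32));print("rack blue",r)
print("rack rods L/R",plane("top",T([[122,46],[222,46],[122,141],[222,141],[122,236],[222,236]]),.048)[:,:2])
print("slats",plane("top",T([[632,53],[733,53],[632,103],[730,101],[632,148],[730,145],[634,195],[730,195],[634,242],[732,242]]),.042)[:,:2])
print("coupon",plane("top",T([[642,67],[718,64],[722,215],[652,220]]),.05)[:,:2])
print("bead",plane("top",T([[682,75],[684,212]]),.052)[:,:2])
print("coupon side",plane("side",S([[127,86],[262,86],[268,126],[127,128]]),.05)[:,:2])
print("slat side: near ends",plane("side",S([[112,85],[280,88]]),.044)[:,:2])
print("foot",plane("top",T([[93,375],[203,340],[226,435],[115,462]]),.006)[:,:2])
print("foot side",plane("side",S([[397,467],[500,450],[553,545],[443,566]]),.006)[:,:2])
print("handle end", tri(S([[443,203]])[0],T([[72,350]])[0]))
print("handle end planes",plane("top",T([[60,345],[85,358],[72,350]]),.266)[:,:2],plane("side",S([[443,203]]),.266))
print("hood pts",tri(S([[338,118]])[0],T([[505,285]])[0]),tri(S([[420,262]])[0],T([[385,395]])[0]))
print("hood@z",plane("top",T([[505,285],[505,285],[385,395],[385,395]]),.1),plane("top",T([[505,285]]),.2))
g=lambda n,L,z:print(n,plane("top",L,z)[:,:2].tolist())
g("tape,plier,stick",[[435,237],[405,155],[468,152],[378,240],[422,228]],.02)
g("can top, tin, file ends",[[186,172]],.205);g("tin",[[210,157]],.06);g("file",[[205,193],[182,266]],.01)
g("dark coupon",T([[395,40],[512,85],[500,122],[378,90]]),.005);g("bolt nut",T([[300,38],[378,15],[562,30]]),.01)
g("tabletop edge",[[160,150],[300,140],[500,135]],0)
g("block",[[193,289]],.05)
E
```

```text
rack blue ((604.4847412109375, 300.6850280761719), (85.98269653320312, 171.93048095703125), 89.76016235351562)
rack rods L/R [[0.6806 0.3374]
 [0.6789 0.2572]
 [0.6041 0.3376]
 [0.6026 0.2578]
 [0.5283 0.338 ]
 [0.5269 0.2584]]
slats [[ 0.6682 -0.0709]
 [ 0.6669 -0.1521]
 [ 0.6278 -0.0698]
 [ 0.6281 -0.1485]
 [ 0.5916 -0.0689]
 [ 0.5926 -0.1475]
 [ 0.5539 -0.0695]
 [ 0.5525 -0.1463]
 [ 0.5164 -0.0686]
 [ 0.5149 -0.1468]]
coupon [[ 0.6555 -0.0777]
 [ 0.6569 -0.1385]
 [ 0.5361 -0.1382]
 [ 0.5331 -0.0825]]
bead [[ 0.6482 -0.1092]
 [ 0.5388 -0.1078]]
coupon side [[ 0.6513 -0.136 ]
 [ 0.5297 -0.1371]
 [ 0.5259 -0.0728]
 [ 0.648  -0.0687]]
slat side: near ends [[ 0.6655 -0.1469]
 [ 0.5131 -0.1433]]
foot [[0.4179 0.3711]
 [0.4448 0.2809]
 [0.3675 0.263 ]
 [0.3471 0.3537]]
foot side [[0.4438 0.2868]
 [0.3691 0.2706]
 [0.3464 0.3573]
 [0.4217 0.3746]]
handle end (array([0.4389, 0.3265, 0.2663]), np.float64(0.001656678078877546))
handle end planes [[0.4432 0.3344]
 [0.4343 0.3179]
 [0.4397 0.3265]] [[0.438  0.3263 0.266 ]]
hood pts (array([0.4785, 0.037 , 0.1325]), np.float64(0.005797437094363
[... 463 characters left out ...]
s [[0.6101213337593353, 0.4302135837076891]]
tin [[0.6770040904663588, 0.3990695879871684]]
file [[0.5671110922863878, 0.42836865347535125], [0.33059228776807376, 0.5045623986873016]]
dark coupon [[0.6887588485650851, 0.12062919435769569], [0.6495719456628636, 0.024934806707780435], [0.6191054505540905, 0.03541751894885917], [0.6474583727290384, 0.13524494560305628]]
bolt nut [[0.6910256999642163, 0.1984760678595117], [0.7089150560183974, 0.13408904514106978], [0.6936863641102482, -0.01696682454536015]]
tabletop edge [[0.7149484882468483, 0.5827237053636133], [0.7386221495150063, 0.11470908473756294], [0.7458484434669606, -0.5577981461955348]]
block [[0.2614879177443631, 0.4570180060122817]]
```

Measured: grate centre (0.5915, −0.109), coupon (0.593, −0.108), rack (0.604, 0.2985), pocket (0.395, 0.320) with its x axis at 14.5°, hood far edge (0.479, 0.037), handle end (0.439, 0.3265, 0.266). I'll grasp the upright handle with the tool tilted back 45°. That makes it tilt 45° forward once the lifter is flat.

```bash
cat >> h.py <<'E'
def tool(yaw_d,tilt,sgn):
    """tool z = down tilted by 'tilt' deg towards heading yaw_d (deg); tool y at heading yaw_d+90*sgn"""
    c=np.radians(yaw_d);t=np.radians(tilt);h=np.array([np.cos(c),np.sin(c),0])
    z=np.sin(t)*h-np.cos(t)*np.array([0,0,1]);y=sgn*np.array([-h[1],h[0],0]);return R.from_matrix(np.c_[np.cross(y,z),y,z])
def plan(p,r,p0=None,r0=None):
    st=robot.state();p0=st["ee_pos"] if p0 is None else np.array(p0);r0=R.from_rotvec(st["tool_rot"]) if r0 is None else r0
    d=(np.array(p)-p0)/.03;v=(r*r0.inv()).as_rotvec()
    print("shift units",d.round(3),"rotvec",v.round(4),"rows>=",max(abs(d).max(),np.linalg.norm(d)/1.35),np.linalg.norm(v)/.12)
E
python3 - <<'E'
from h import *
r=tool(14.5,-45,1);a=r.as_matrix()[:,2];P=np.array([.4365,.327,.222])
g=P+a*.019;pre=g-a*.13;print(a,g,pre);plan(pre+[0,0,.04],r);plan(g,r,pre+[0,0,.04],r)
E
```

```text
[-0.68458376 -0.1770454  -0.70710678] [0.42349291 0.32363614 0.20856497] [0.5124888  0.34665204 0.30048885]
shift units [11.45  -5.875  3.664] rotvec [0.0252 0.7948 0.5356] rows>= 11.450412766109606 7.98929167108353
shift units [-2.967 -0.767 -4.397] rotvec [0. 0. 0.] rows>= 4.3974627184750394 0.0
```

>>> move_arm(travel=[[0,0,0.92],[0,0,0.92],[0.3,0,0.92],[0.8,-0.4,0.9],[0.9,-0.5,0],[0.95,-0.5,0],[0.95,-0.5,0],[0.95,-0.5,0],[0.95,-0.5,0],[0.95,-0.5,0]], dr=[[0,0,0],[0,0,0],[0,0,0],[0,0,0],[0.0025,0.0795,0.0536],[0.0025,0.0795,0.0536],[0.0025,0.0795,0.0536],[0.0025,0.0795,0.0536],[0.0025,0.0795,0.0536],[0.0025,0.0795,0.0536]], fingers=[1,1,1,1,1,1,1,1,1,1])

```text
t: 0.93
ee_pos: [0.3732, 0.42, 0.3414]
tool_rot: [0.023, -2.665, 0.079]
contact_force: [0.3, 1.4, -0.3]
gripper_width: 1.0
finger_force: 0.0
```

>>> move_arm(travel=[[0.95,-0.5,0],[0.95,-0.5,0],[0.95,-0.5,0],[0.95,-0.5,0],[0.9,-0.5,0],[0,0,0],[0,0,0]], dr=[[0.0025,0.0795,0.0536],[0.0025,0.0795,0.0536],[0.0025,0.0795,0.0536],[0.0025,0.0795,0.0536],[0,0,0],[0,0,0],[0,0,0]], fingers=[1,1,1,1,1,1,1])

```text
t: 1.52
ee_pos: [0.5149, 0.3451, 0.3373]
tool_rot: [0.293, -2.337, 0.122]
contact_force: [-0.1, 0.2, 0.0]
gripper_width: 1.002
finger_force: 0.0
```

```bash
python3 - <<'E'
from h import *
r=tool(14.5,-45,1);a=r.as_matrix()[:,2];P=np.array([.4365,.327,.222])
g=P+a*.019;plan(g,r);s=robot.state();print(s["t"],s["ee_pos"],s["joint_positions"].round(3),s["contact_force"])
i=grab("side");j=grab("top");cv2.imwrite("pics/p1.png",np.vstack([cv2.resize(i[130:330,220:480],(780,600))]))
E
```

```text
shift units [-3.046 -0.715 -4.292] rotvec [ 0.0009 -0.0046  0.004 ] rows>= 4.291643242282502 0.05149812345861704
1.5167 [0.51485854 0.34509308 0.33731427] [ 0.363  0.922  0.411  0.156  2.59  -1.357] [-0.1352325   0.23002445  0.00826745]
```

View pics/p1.png

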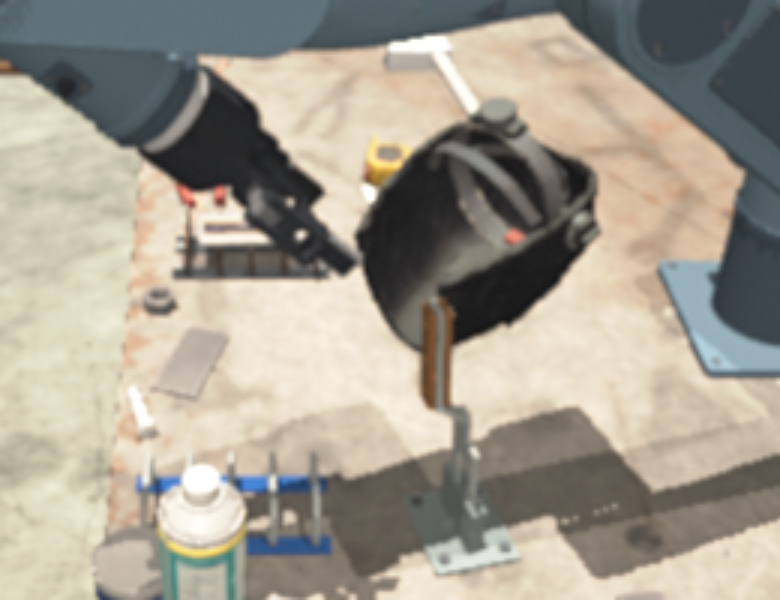

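The gripper is tilted up and away from the handle, which stands at (437,350) in the crop, and the path between them is clear. q5 is near its limit, so I'll use a 35° tilt.

```bash
python3 - <<'E'
from h import *
r=tool(14.5,-35,1);a=r.as_matrix()[:,2];P=np.array([.4365,.327,.222])
g=P+a*.019;plan(g-a*.08,r);plan(g,r,g-a*.08,r)
E
```

```text
shift units [-1.405 -0.36  -2.295] rotvec [ 0.0426 -0.1697  0.0004] rows>= 2.2953898657722203 1.4581443275121955
shift units [-1.481 -0.383 -2.184] rotvec [0. 0. 0.] rows>= 2.184405451437311 0.0
```

>>> move_arm(travel=[[-0.7,-0.18,-0.8],[-0.7,-0.18,-0.8],[0,0,-0.7],[-0.4,-0.1,-0.6],[-0.4,-0.1,-0.6],[-0.4,-0.1,-0.6],[-0.28,-0.08,-0.4],[0,0,0],[0,0,0]], dr=[[0.021,-0.085,0],[0.021,-0.085,0],[0,0,0],[0,0,0],[0,0,0],[0,0,0],[0,0,0],[0,0,0],[0,0,0]], fingers=[1,1,1,1,1,1,1,1,1])

```text
t: 2.37
ee_pos: [0.4355, 0.3288, 0.2193]
tool_rot: [0.315, -2.476, 0.104]
contact_force: [-0.2, -0.6, 1.6]
gripper_width: 0.998
finger_force: 0.0
```

```bash
python3 - <<'E'
from h import *
r=tool(14.5,-35,1);a=r.as_matrix()[:,2];P=np.array([.4365,.327,.222])
g=P+a*.019;plan(g,r);s=robot.state();print(s["t"],s["ee_pos"],s["joint_positions"].round(3),s["contact_force"])
i=grab("side");j=grab("top");cv2.imwrite("pics/p2.png",np.hstack([cv2.resize(i[180:330,310:430],(400,500)),cv2.resize(j[190:290,200:280],(400,500))]))
E
```

```text
shift units [-0.32  -0.152 -0.428] rotvec [ 0.0082 -0.0365  0.0007] rows>= 0.42764558070132835 0.31193409845610126
2.3667 [0.43553595 0.32882507 0.21926548] [ 0.387  0.671  1.088  0.092  2.025 -1.423] [-0.21132417 -0.62165181  1.62748542]
```

View pics/p2.png

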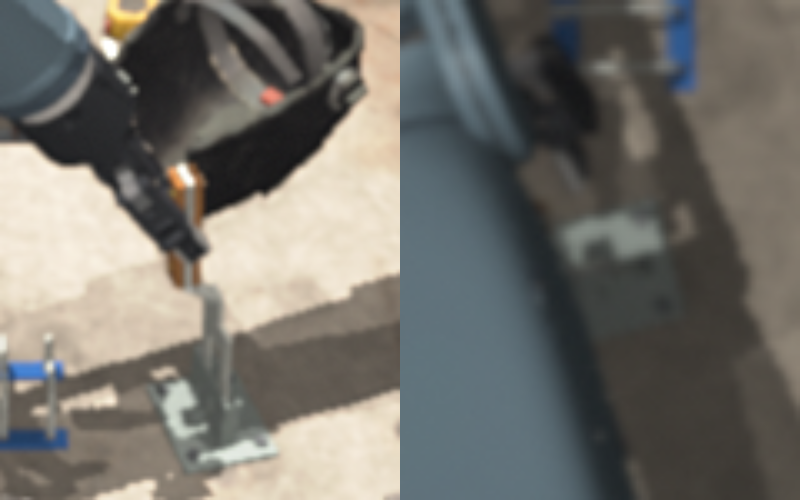

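The fingers straddle the handle at about (187,230) in the left half. I'll move the last 16 mm and close.

>>> move_arm(travel=[[-0.3,-0.15,-0.4],[0,0,0],[0,0,0],[0,0,0],[0,0,0],[0,0,0],[0,0,0]], dr=[[0.008,-0.036,0],[0,0,0],[0,0,0],[0,0,0],[0,0,0],[0,0,0],[0,0,0]], fingers=[1,1,0,0,0,0,0])

```text
t: 3.05
ee_pos: [0.4286, 0.3237, 0.2055]
tool_rot: [0.316, -2.512, 0.1]
contact_force: [-0.1, 0.3, 0.0]
gripper_width: 0.302
finger_force: 0.0
```

>>> move_arm(travel=[[0,0,0],[0,0,0],[0,0,0],[0,0,0.2],[0,0,0.4],[0,0,0.4],[0,0,0.4],[0,0,0.4]], dr=[[0,0,0],[0,0,0],[0,0,0],[0,0,0],[0,0,0],[0,0,0],[0,0,0],[0,0,0]], fingers=[0,0,0,0,0,0,0,0])

```text
t: 3.72
ee_pos: [0.428, 0.3236, 0.2613]
tool_rot: [0.316, -2.513, 0.1]
contact_force: [0.2, -0.4, -2.5]
gripper_width: 0.246
finger_force: 59.5
```

```bash
python3 - <<'E'
from h import *
st=robot.state();p0=st["ee_pos"]+[0,0,.06];r0=R.from_rotvec(st["tool_rot"])
tcp=lambda G,r:np.array(G)+r.as_matrix()[:,2]*.019
r1=tool(-40,-35,1);G=[.42,.20,.33];p1=tcp(G,r1);plan(p1,r1,p0,r0)
r2=tool(-40,40,1);p2=tcp([.42,.2,.18],r2);plan(p2,r2,p1,r1)
E
```

```text
shift units [-0.545 -3.886 -0.229] rotvec [-1.000e-04 -1.300e-03 -9.485e-01] rows>= 3.886152083570027 7.904414126740178
shift units [ 0.59  -0.495 -4.966] rotvec [-0.8414 -1.0027 -0.    ] rows>= 4.966365185925659 10.908307824964561
```

>>> move_arm(travel=[[0,0,0.5],[0,0,0.75],[0,0,0.75],[0,-0.4,0],[-0.1,-0.6,0],[-0.1,-0.6,0],[-0.1,-0.6,0],[-0.1,-0.6,0],[-0.1,-0.6,0],[-0.05,-0.4,0]], dr=[[0,0,0],[0,0,0],[0,0,0],[0,0,-0.1],[0,0,-0.12],[0,0,-0.12],[0,0,-0.12],[0,0,-0.12],[0,0,-0.12],[0,0,-0.12]], fingers=[0,0,0,0,0,0,0,0,0,0])

```text
t: 4.55
ee_pos: [0.4113, 0.208, 0.3206]
tool_rot: [-0.723, -2.44, -0.227]
contact_force: [-0.5, 0.1, -1.4]
gripper_width: 0.248
finger_force: 59.5
```

>>> move_arm(travel=[[0,0,0],[0,0,0],[0.05,-0.05,-0.4],[0.05,-0.05,-0.4],[0.05,-0.05,-0.4],[0.05,-0.05,-0.4],[0.05,-0.05,-0.4],[0.05,-0.05,-0.4],[0.05,-0.05,-0.4],[0.05,-0.05,-0.4]], dr=[[0,0,-0.12],[0,0,0],[-0.07,-0.084,0],[-0.07,-0.084,0],[-0.07,-0.084,0],[-0.07,-0.084,0],[-0.07,-0.084,0],[-0.07,-0.084,0],[-0.07,-0.084,0],[-0.07,-0.084,0]], fingers=[0,0,0,0,0,0,0,0,0,0])

```text
t: 5.38
ee_pos: [0.4238, 0.1987, 0.2251]
tool_rot: [0.972, 2.719, -0.134]
contact_force: [0.0, -0.8, -2.3]
gripper_width: 0.248
finger_force: 59.6
```

>>> move_arm(travel=[[0.05,-0.05,-0.4],[0.05,-0.05,-0.4],[0.05,-0.05,-0.4],[0.05,-0.05,-0.4],[0,0,0],[0,0,0]], dr=[[-0.07,-0.084,0],[-0.07,-0.084,0],[-0.07,-0.084,0],[-0.07,-0.084,0],[0,0,0],[0,0,0]], fingers=[0,0,0,0,0,0])

```text
t: 5.88
ee_pos: [0.4278, 0.1926, 0.176]
tool_rot: [0.836, 2.341, -0.313]
contact_force: [0.6, 0.7, -2.5]
gripper_width: 0.248
finger_force: 59.6
```

```bash
python3 - <<'E'
from h import *
s=robot.state();print(s["t"],s["ee_pos"],s["joint_positions"].round(3),s["contact_force"],R.from_rotvec(s["tool_rot"]).as_matrix()[:,1:].round(3).tolist(),s["gripper_width"])
i=grab("side");j=grab("top");cv2.imwrite("pics/p3.png",np.hstack([cv2.resize(i[100:330,255:455],(520,598)),cv2.resize(j[140:300,220:290],(262,598))]))
cv2.imwrite("pics/s3.png",i)
E
```

```text
5.8833 [0.42776561 0.19256269 0.17603965] [ 0.654  0.184  2.006 -0.837  0.979  0.265] [ 0.63425023  0.71794766 -2.53680557] [[0.637, 0.48], [0.771, -0.409], [-0.012, -0.776]] 0.2482720343388015
```

View pics/p3.png

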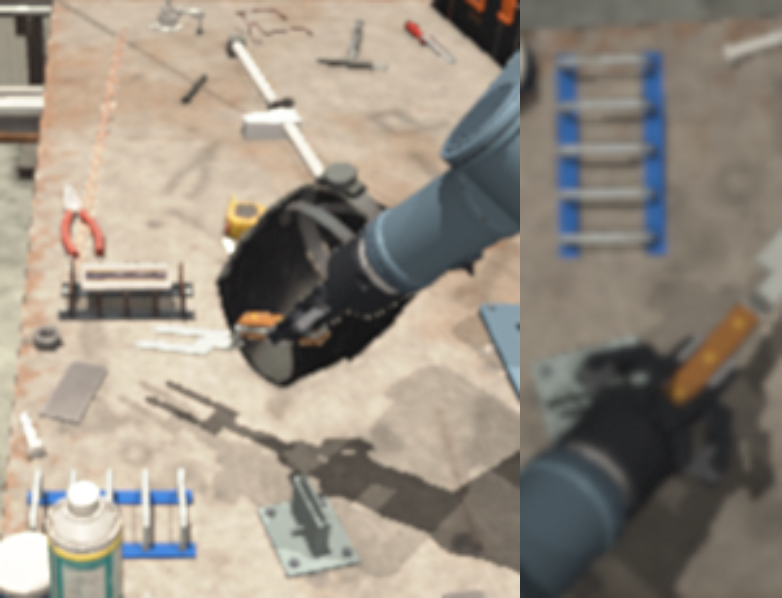

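The lifter is held upper face up; its tine tips are at about (138,343) and (160,328) in the side crop. I'll work out its pitch from the predicted tip pixels.

```bash
python3 - <<'E'
from h import *
s=robot.state();M=R.from_rotvec(s["tool_rot"]).as_matrix();g=s["ee_pos"]-M[:,2]*.019
ylat=M[:,1];h=np.array([ylat[1],-ylat[0],0]);h/=np.linalg.norm(h)
tilt=np.degrees(np.arctan2(M[:,2]@h,-M[2,2]));print("g",g,"tilt",tilt,"heading",np.degrees(np.arctan2(h[1],h[0])))
for pitch in(10,14,18,22):
    p=np.radians(pitch);x=h*np.cos(p)-np.array([0,0,np.sin(p)]);z=h*np.sin(p)+np.array([0,0,np.cos(p)])
    L=lambda a,b,c:g+x*(a+.130)+ylat*b+z*(c-.030)
    q=proj("side",[L(.085,.019,0),L(.085,-.019,0),L(0,0,0)]);c=(q-[255,100])*[2.6,2.6]
    t=proj("top",[L(.085,.019,0),L(.085,-.019,0),L(-.075,0,.04)])
    print(pitch,c.round().tolist(),t.round(1).tolist(),L(.085,0,0)[2].round(3))
E
```

```text
g [0.42077785 0.1999946  0.19283966] tilt 39.13536217780589 heading -39.761257818179
10 [[122.0, 309.0], [143.0, 295.0], [189.0, 319.0]] [[309.8, 179.4], [319.7, 187.3], [281.1, 222.3]] 0.126
14 [[125.0, 321.0], [146.0, 307.0], [191.0, 326.0]] [[308.8, 181.3], [318.6, 189.1], [281.2, 222.4]] 0.112
18 [[129.0, 332.0], [150.0, 318.0], [194.0, 333.0]] [[307.6, 183.3], [317.3, 191.1], [281.3, 222.5]] 0.098
22 [[134.0, 344.0], [154.0, 329.0], [198.0, 341.0]] [[306.3, 185.6], [315.9, 193.2], [281.2, 222.7]] 0.084
```

```bash
python3 - <<'E'
from h import *
r=tool(-40,58,1);plan(np.array([.42,.2,.047])+r.as_matrix()[:,2]*.019,r)
E
```

```text
shift units [ 0.08  -0.087 -4.706] rotvec [-0.2063 -0.2567 -0.0031] rows>= 4.705693781256774 2.744432832399339
```

>>> move_arm(travel=[[0.02,-0.02,-0.4],[0.02,-0.02,-0.6],[0.02,-0.02,-0.6],[0.02,-0.02,-0.6],[0,0,-0.6],[0,0,-0.6],[0,0,-0.5],[0,0,-0.4],[0,0,-0.2],[0,0,0]], dr=[[-0.041,-0.051,0],[-0.041,-0.051,0],[-0.041,-0.051,0],[-0.041,-0.051,0],[-0.041,-0.051,0],[0,0,0],[0,0,0],[0,0,0],[0,0,0],[0,0,0]], fingers=[0,0,0,0,0,0,0,0,0,0])

```text
t: 6.82
ee_pos: [0.4168, 0.2155, 0.0601]
tool_rot: [0.777, 2.052, -0.449]
contact_force: [-0.3, 0.1, -2.0]
gripper_width: 0.244
finger_force: 60.5
```

>>> move_arm(travel=[[0,0,0],[0,0,-0.12],[0,0,-0.1],[0,0,0]], dr=[[0,0,0],[0,0,0],[0,0,0],[0,0,0]], fingers=[0,0,0,0])

```text
t: 7.15
ee_pos: [0.4152, 0.2167, 0.0546]
tool_rot: [0.777, 2.052, -0.451]
contact_force: [0.0, 1.5, -1.5]
gripper_width: 0.247
finger_force: 60.5
```

```bash
python3 - <<'E'
from h import *
s=robot.state();M=R.from_rotvec(s["tool_rot"]).as_matrix();print(s["joint_positions"].round(3),M.round(3).tolist(),s["contact_force"],s["torque"])
y=M[:,1];h=np.array([y[1],-y[0],0]);print(np.degrees(np.arctan2(M[:,2]@h,-M[2,2])),s["ee_pos"]-M[:,2]*.019)
E
```

```text
[ 0.883  0.618  2.048 -1.219  1.084  0.995] [[-0.426, 0.673, 0.605], [0.358, 0.739, -0.571], [-0.831, -0.027, -0.555]] [ 0.02096564  1.46898163 -1.52841612] [0.56606939 0.54921674 0.00471988]
56.265033375509745 [0.40372957 0.22758271 0.06513056]
```

q4 hit its −1.22 limit. A heading nearer the arm's radial direction should fix that, so I'll raise a little and yaw.

>>> move_arm(travel=[[0,0,0.4],[0,0,0.6],[0,0,0],[0,0,0]], dr=[[0,0,0.08],[0,0,0.11],[0,0,0.11],[0,0,0]], fingers=[0,0,0,0])

```text
t: 7.48
ee_pos: [0.3882, 0.2555, 0.1181]
tool_rot: [0.504, 2.168, -0.34]
contact_force: [-0.4, 0.0, -1.3]
gripper_width: 0.245
finger_force: 60.5
```

```bash
python3 - <<'E'
from h import *
print(robot.state()["ee_pos"],robot.state()["joint_positions"].round(3))
r=tool(-22,57,1);p=np.array([.405,.213,.047])+r.as_matrix()[:,2]*.019;plan(p,r)
E
```

```text
[0.38816884 0.25551424 0.11813716] [ 0.965  0.414  2.114 -1.219  1.027  0.757]
shift units [ 1.054 -1.616 -2.716] rotvec [ 0.0318 -0.0807  0.1065] rows>= 2.7161768405198767 1.144487707587678
```

The wrist limit depends on the forward tilt. I'll reduce it to 38° and press the tips on the table so the lifter turns flat between the pads.

```bash
python3 - <<'E'
from h import *
r=tool(-30,38,1);p=np.array([.41,.21,.15])+r.as_matrix()[:,2]*.019;plan(p,r)
E
```

```text
shift units [ 1.065 -1.712  0.563] rotvec [ 0.1864  0.2074 -0.0433] rows>= 1.712100922327119 2.3519501379091503
```

>>> move_arm(travel=[[0,0,0.3],[0.3,-0.4,0.3],[0.3,-0.4,0],[0.3,-0.4,0],[0.15,-0.5,0],[0,0,0],[0,0,0]], dr=[[0.06,0.07,-0.01],[0.06,0.07,-0.01],[0.06,0.07,-0.02],[0,0,0],[0,0,0],[0,0,0],[0,0,0]], fingers=[0,0,0,0,0,0,0])

```text
t: 8.07
ee_pos: [0.4203, 0.2016, 0.1327]
tool_rot: [0.646, 2.409, -0.238]
contact_force: [0.1, -0.1, -1.5]
gripper_width: 0.247
finger_force: 60.5
```

```bash
python3 - <<'E'
from h import *
print(robot.state()["ee_pos"],robot.state()["joint_positions"].round(3))
r=tool(-30,38,1);p=np.array([.41,.21,.15])+r.as_matrix()[:,2]*.019;plan(p,r)
E
```

```text
[0.42033531 0.20164055 0.13267337] [ 0.645  0.197  2.122 -0.936  0.789  0.272]
shift units [-0.007  0.084  0.078] rotvec [ 0.0101 -0.0057  0.0048] rows>= 0.08513587354597127 0.1046688048042523
```

>>> move_arm(travel=[[0,0,0],[0,0,0],[0,0,-0.3],[0,0,-0.4],[0,0,-0.4],[0,0,-0.4],[0,0,-0.4],[0,0,0]], dr=[[0.035,0.06,0],[0.035,0.06,0],[0,0,0],[0,0,0],[0,0,0],[0,0,0],[0,0,0],[0,0,0]], fingers=[0,0,0,0,0,0,0,0])

```text
t: 8.73
ee_pos: [0.4196, 0.2033, 0.074]
tool_rot: [0.674, 2.542, -0.198]
contact_force: [1.5, 0.0, -0.7]
gripper_width: 0.25
finger_force: 58.8
```

```bash
python3 - <<'E'
from h import *
s=robot.state();print(s["ee_pos"],s["joint_positions"].round(3),s["contact_force"],s["torque"])
i=grab("side");j=grab("top");cv2.imwrite("pics/p4.png",np.hstack([cv2.resize(i[180:330,270:420],(500,500)),cv2.resize(j[160:260,220:280],(300,500))]))
E
```

```text
[0.4195809  0.20331178 0.0739737 ] [ 0.553  0.269  2.139 -0.829  0.65   0.153] [ 1.47458696  0.0101147  -0.72653161] [ 0.00205536 -0.34892925  0.17938253]
```

View pics/p4.png

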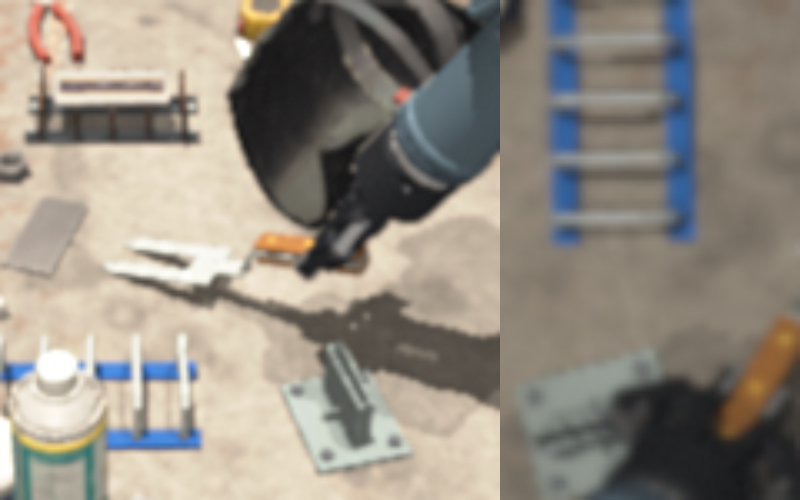

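The tips are touching at about (108,268) and the lifter is turning in the grip with little force. I'll keep lowering.

>>> move_arm(travel=[[0,0,-0.4],[0,0,-0.4],[0,0,-0.4],[0,0,-0.3],[0,0,-0.3],[0,0,-0.1],[0,0,0]], dr=[[0,0,0],[0,0,0],[0,0,0],[0,0,0],[0,0,0],[0,0,0],[0,0,0]], fingers=[0,0,0,0,0,0,0])

```text
t: 9.42
ee_pos: [0.4204, 0.2034, 0.019]
tool_rot: [0.675, 2.542, -0.196]
contact_force: [-2.2, 1.5, 0.7]
gripper_width: 0.247
finger_force: 58.4
```

```bash
python3 - <<'E'
from h import *
s=robot.state();print(s["ee_pos"],s["joint_positions"].round(3),s["contact_force"],s["torque"])
E
```

```text
[0.42039873 0.20343144 0.01904643] [ 0.551  0.389  2.18  -1.019  0.55   0.383] [-2.23076592  1.51301536  0.71858966] [ 0.0514372  -0.05947154  0.0165602 ]
```

>>> move_arm(travel=[[0,0,-0.1],[0,0,-0.05],[0,0,0],[0,0,0],[0,0,0],[0,0,0],[0,0,0],[0,0,0]], dr=[[0,0,0],[0,0,0],[0,0,0],[0,0,0],[0,0,0],[0,0,0],[0,0,0],[0,0,0]], fingers=[0,0,0,0.5,0.65,0.65,0.65,0.65])

```text
t: 10.08
ee_pos: [0.4206, 0.2031, 0.0148]
tool_rot: [0.677, 2.542, -0.195]
contact_force: [0.8, 0.5, 0.2]
gripper_width: 0.649
finger_force: 0.0
```

```bash
python3 - <<'E'
from h import *
s=robot.state();M=R.from_rotvec(s["tool_rot"]).as_matrix();print(s["t"],s["ee_pos"],s["contact_force"],s["gripper_width"],M[:,2]);print("back 110mm units",-M[:,2]*.12/.03)
E
```

```text
10.0833 [0.4206146  0.20310043 0.014753  ] [0.82766893 0.52437445 0.19352402] 0.649411749774523 [ 0.42991719 -0.25761209 -0.86533648]
back 110mm units [-1.71966875  1.03044835  3.46134592]
```

>>> move_arm(travel=[[-0.2,0.12,0.4],[-0.4,0.24,0.8],[-0.4,0.24,0.8],[-0.4,0.24,0.8],[-0.2,0.12,0.8],[0,0,0.9],[0,0,0.9],[0,0,0.5],[0,0,0],[0,0,0]], dr=[[0,0,0],[0,0,0],[0,0,0],[0,0,0],[0,0,0],[0.052,0.09,0],[0.052,0.09,0],[0.052,0.09,0],[0.052,0.09,0],[0.052,0.09,0]], fingers=[0.7,0.7,0.7,0.7,0.7,0.7,0.7,0.7,0.7,0.7])

```text
t: 10.92
ee_pos: [0.3739, 0.2309, 0.1805]
tool_rot: [0.795, 2.986, -0.038]
contact_force: [-0.9, -0.6, 0.0]
gripper_width: 0.702
finger_force: 0.0
```

>>> move_arm(travel=[[0,0,0],[0,0,0],[0,0,0],[0,0,0],[0,0,0],[0,0,0],[0,0,0],[0,0,0],[0,0,0],[0,0,0]], dr=[[0,0,-0.12],[0,0,-0.12],[0,0,-0.12],[0,0,-0.12],[0,0,-0.12],[0,0,-0.12],[0,0,-0.12],[0,0,-0.12],[0,0,-0.12],[0,0,-0.12]], fingers=[0.7,0.7,0.7,0.7,0.7,0.7,0.7,0.7,0.7,0.7])

```text
t: 11.75
ee_pos: [0.3728, 0.2297, 0.1778]
tool_rot: [2.369, 2.023, -0.087]
contact_force: [-0.6, -0.5, 0.3]
gripper_width: 0.699
finger_force: 0.0
```

>>> move_arm(travel=[[0,0,0],[0,0,0],[0,0,0],[0,0,0],[0,0,0],[0,0,0],[0,0,0],[0,0,0],[0,0,0],[0,0,0]], dr=[[0,0,-0.12],[0,0,-0.12],[0,0,-0.12],[0,0,-0.12],[0,0,-0.12],[0,0,-0.12],[0,0,-0.12],[0,0,-0.12],[0,0,-0.12],[0,0,-0.12]], fingers=[0.7,0.7,0.7,0.7,0.7,0.7,0.7,0.7,0.7,0.7])

```text
t: 12.58
ee_pos: [0.3728, 0.2296, 0.1778]
tool_rot: [-3.112, -0.333, 0.095]
contact_force: [0.3, 0.1, -0.9]
gripper_width: 0.7
finger_force: 0.0
```

>>> move_arm(travel=[[0,0,0],[0,0,0],[0,0,0],[0,0,0],[0,0,0],[0,0,0],[0,0,0]], dr=[[0,0,-0.12],[0,0,-0.12],[0,0,-0.12],[0,0,-0.12],[0,0,-0.12],[0,0,-0.12],[0,0,0]], fingers=[0.7,0.7,0.7,0.7,0.7,0.7,0.7])

```text
t: 13.17
ee_pos: [0.3727, 0.2295, 0.1779]
tool_rot: [-3.012, 0.777, 0.082]
contact_force: [-0.2, 0.0, -0.3]
gripper_width: 0.695
finger_force: 0.0
```

```bash
python3 - <<'E'
from h import *
s=robot.state();M=R.from_rotvec(s["tool_rot"]).as_matrix();print(s["t"],s["ee_pos"],s["joint_positions"].round(3),M[:,1:].round(3).tolist())
i=grab("side");j=grab("top");cv2.imwrite("pics/s5.png",i);cv2.imwrite("pics/t5.png",j)
cv2.imwrite("pics/p5.png",np.hstack([cv2.resize(i[200:310,280:380],(400,440),interpolation=2),cv2.resize(j[150:260,235:335],(400,440),interpolation=2)]))
E
```

```text
13.1667 [0.37266429 0.22952689 0.1778934 ] [0.252 0.113 1.857 0.056 1.203 2.307] [[-0.484, -0.044], [-0.875, 0.042], [-0.016, -0.998]]
```

View pics/p5.png

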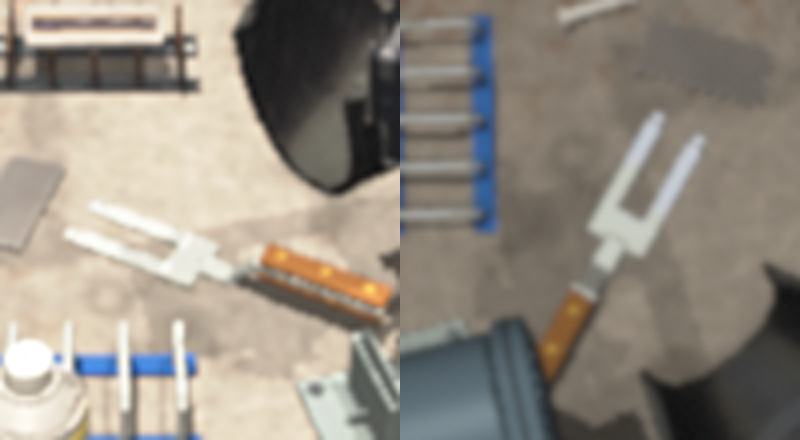

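The lifter lies flat. In the side half the tips are at (66,234) and (94,205) and the handle runs from (265,253) to (388,295); in the top half the tips are at (658,115) and (699,140).

```bash
python3 - <<'E'
from h import *
np.set_printoptions(precision=4,suppress=True)
S=lambda L:np.array(L)/4+[280-.375,200-.375];T=lambda L:(np.array(L)-[400,0])/4+[235-.375,150-.375]
ts=plane("side",S([[66,234],[94,205]]),.002);tt=plane("top",T([[658,113],[700,138]]),.003)
bs=plane("top",T([[592,225],[648,252]]),.003) # blade rear corners x=-28
hs=plane("side",S([[268,246],[259,264],[393,287],[385,306]]),.04);ht=plane("top",T([[566,292],[592,298]]),.04)
for n,a in zip("ts tt blade hs ht".split(),(ts,tt,bs,hs,ht)):print(n,a[:,:2].tolist(),a[:,:2].mean(0))
tip=(ts.mean(0)+tt.mean(0))[:2]/2;hc=hs.mean(0)[:2]
for b in (hc,):
    d=tip-b;print("len",np.linalg.norm(d),"(205+) heading",np.degrees(np.arctan2(d[1],d[0])))
d/=np.linalg.norm(d)
G=tip-d*.178;print("tip",tip,"G(x=-93)",G)
hd=np.degrees(np.arctan2(d[1],d[0]));r=tool(hd,0,-1);plan([*G,.10],r)
E
```

```text
ts [[0.6097235701764204, 0.12001979023722986], [0.5882402869488887, 0.08458544210848873]] [0.599  0.1023]
tt [[0.6118051847490154, 0.11942384389104949], [0.5905060075362832, 0.08524858103830543]] [0.6012 0.1023]
blade [[0.5205900190492669, 0.17491406642373436], [0.4976296164977291, 0.12940175349838481]] [0.5091 0.1522]
hs [[0.45759211593945726, 0.1772109110273682], [0.46574467924235763, 0.19708701709020604], [0.3705547178468943, 0.22165005645561653], [0.379090790409121, 0.24137504548241728]] [0.4182 0.2093]
ht [[0.46560026217675243, 0.1933039033738284], [0.46046072309878644, 0.17269361724861937]] [0.463 0.183]
len 0.2109765359440846 (205+) heading -30.47877685054737
tip [0.6001 0.1023] G(x=-93) [0.4467 0.1926]
shift units [ 2.46  -1.234 -2.599] rotvec [-0.043  -0.0429 -0.0349] rows>= 2.804010461414804 0.5839616401795475
```

>>> move_arm(travel=[[0.4,-0.2,0],[0.7,-0.35,-0.2],[0.7,-0.35,-0.6],[0.6,-0.3,-0.8],[0,0,-0.8],[0,0,-0.6],[0,0,0],[0,0,0]], dr=[[-0.01,-0.01,-0.009],[-0.01,-0.01,-0.009],[-0.01,-0.01,-0.009],[-0.01,-0.01,-0.008],[0,0,0],[0,0,0],[0,0,0],[0,0,0]], fingers=[0.65,0.65,0.65,0.65,0.65,0.65,0.65,0.65])

```text
t: 13.93
ee_pos: [0.4449, 0.1933, 0.0873]
tool_rot: [-3.029, 0.829, 0.008]
contact_force: [0.7, -0.3, 0.5]
gripper_width: 0.648
finger_force: 0.0
```

```bash
python3 - <<'E'
from h import *
r=tool(-30.5,0,-1);plan([.445,.1935,.0125],r);print(robot.state()["ee_pos"],robot.state()["joint_positions"].round(2))
E
```

```text
shift units [ 2.000e-03  5.000e-03 -2.495e+00] rotvec [-0.0025 -0.0046  0.0022] rows>= 2.4945267007953613 0.04738555306118848
[0.44494127 0.19334344 0.0873358 ] [0.18 0.3  1.88 0.   0.97 2.28]
```

>>> move_arm(travel=[[0,0,-0.6],[0,0,-0.7],[0,0,-0.6],[0,0,-0.4],[0,0,-0.2],[0,0,0],[0,0,0],[0,0,0],[0,0,0],[0,0,0]], dr=[[0,0,0],[0,0,0],[0,0,0],[0,0,0],[0,0,0],[0,0,0],[0,0,0],[0,0,0],[0,0,0],[0,0,0]], fingers=[0.65,0.65,0.65,0.65,0.65,0.65,0,0,0,0])

```text
t: 14.77
ee_pos: [0.446, 0.194, 0.0142]
tool_rot: [-3.026, 0.83, 0.002]
contact_force: [-0.4, 0.1, 4.4]
gripper_width: 0.245
finger_force: 60.1
```

>>> move_arm(travel=[[0,0,0],[0,0,0],[0,0,0],[0,0,0.2],[0,0,0.3],[0,0,0.5],[0,0,0]], dr=[[0,0,0],[0,0,0],[0,0,0],[0,0,0],[0,0,0],[0,0,0],[0,0,0]], fingers=[0,0,0,0,0,0,0])

```text
t: 15.35
ee_pos: [0.4466, 0.1941, 0.0455]
tool_rot: [-3.026, 0.83, -0.001]
contact_force: [1.5, 0.5, -2.4]
gripper_width: 0.246
finger_force: 59.2
```

```bash
python3 - <<'E'
from h import *
s=robot.state();print(s["ee_pos"],R.from_rotvec(s["tool_rot"]).as_matrix()[:,1:].round(3).tolist(),s["contact_force"],s["torque"],s["gripper_width"])
E
```

```text
[0.44659045 0.19413208 0.04548361] [[-0.51, 0.001], [-0.86, 0.004], [-0.004, -1.0]] [ 1.52246752  0.53922483 -2.37515975] [ 0.08961261  0.0965878  -0.03001079] 0.24557324063041705
```

The lifter holds level. I'll raise it over the hood, yaw the tips to +y and move to the right of the grate.

>>> move_arm(travel=[[0,0,0.5],[0,0,0.9],[0,0,1],[0,0,1],[0,0,1],[0,0,1],[0,0,1],[0,0,1],[0,0,1],[0.1,-0.4,1]], dr=[[0,0,0],[0,0,0],[0,0,0],[0,0,0],[0,0,0.06],[0,0,0.1],[0,0,0.1],[0,0,0.1],[0,0,0.1],[0,0,0.1]], fingers=[0,0,0,0,0,0,0,0,0,0])

```text
t: 16.18
ee_pos: [0.447, 0.1829, 0.3263]
tool_rot: [-3.138, -0.049, 0.007]
contact_force: [1.1, 0.7, -1.3]
gripper_width: 0.245
finger_force: 59.3
```

>>> move_arm(travel=[[0.3,-0.7,0.8],[0.3,-0.9,0.5],[0.3,-0.95,0],[0.3,-0.95,0],[0.3,-0.95,0],[0.3,-0.95,0],[0.3,-0.95,0],[0.3,-0.95,0],[0.3,-0.95,0],[0.3,-0.95,0]], dr=[[0,0,0.1],[0,0,0.1],[0,0,0.1],[0,0,0.1],[0,0,0.1],[0,0,0.1],[0,0,0.1],[0,0,0.1],[0,0,0.1],[0,0,0.1]], fingers=[0,0,0,0,0,0,0,0,0,0])

```text
t: 17.02
ee_pos: [0.538, -0.0957, 0.3636]
tool_rot: [2.735, 1.546, -0.007]
contact_force: [0.2, 0.1, -1.8]
gripper_width: 0.246
finger_force: 59.4
```

>>> move_arm(travel=[[0.3,-0.95,0],[0.3,-0.95,0],[0.3,-0.95,0],[0.3,-0.95,0],[0.3,-0.95,0],[0.2,-0.95,0],[0,-0.95,0],[0,-0.95,0],[0,-0.3,0],[0,0,0]], dr=[[0,0,0.1],[0,0,0.1],[0,0,0.1],[0,0,0.1],[0,0,0.1],[0,0,0.04],[0,0,0],[0,0,0],[0,0,0],[0,0,0]], fingers=[0,0,0,0,0,0,0,0,0,0])

```text
t: 17.85
ee_pos: [0.5884, -0.3341, 0.3622]
tool_rot: [-2.232, -2.21, 0.008]
contact_force: [-0.2, 0.6, -2.5]
gripper_width: 0.245
finger_force: 59.3
```

```bash
python3 - <<'E'
from h import *
s=robot.state();print(s["t"],s["ee_pos"],s["joint_positions"].round(2),R.from_rotvec(s["tool_rot"]).as_matrix()[:,1:].round(3).tolist(),s["contact_force"],s["torque"])
plan([.5915,-.35,.20],tool(90,0,-1))
E
```

```text
17.85 [ 0.58836226 -0.33408445  0.36217389] [-0.68  0.46  0.93 -0.    1.75 -0.67] [[1.0, -0.004], [-0.01, -0.003], [-0.004, -1.0]] [-0.18119074  0.56273628 -2.50013275] [-0.10207915 -0.00787625 -0.0163938 ]
shift units [ 0.105 -0.531 -5.406] rotvec [ 0.0032 -0.0036  0.01  ] rows>= 5.405796188148752 0.09224424808883502
```

>>> move_arm(travel=[[0.1,-0.25,-0.6],[0,-0.25,-0.9],[0,0,-0.9],[0,0,-0.9],[0,0,-0.9],[0,0,-0.9],[0,0,-0.9],[0,0,-0.9],[0,0,-0.7],[0,0,-0.5]], dr=[[0,0,0.01],[0,0,0],[0,0,0],[0,0,0],[0,0,0],[0,0,0],[0,0,0],[0,0,0],[0,0,0],[0,0,0]], fingers=[0,0,0,0,0,0,0,0,0,0])

```text
t: 18.68
ee_pos: [0.5913, -0.3435, 0.1185]
tool_rot: [-2.214, -2.225, 0.006]
contact_force: [-1.4, -0.2, -2.2]
gripper_width: 0.246
finger_force: 59.2
```

>>> move_arm(travel=[[0,0,0],[0,0,0],[0,0,0]], dr=[[0,0,0],[0,0,0],[0,0,0]], fingers=[0,0,0])

```text
t: 18.93
ee_pos: [0.593, -0.3458, 0.1226]
tool_rot: [2.214, 2.224, -0.005]
contact_force: [-0.0, -0.3, -1.1]
gripper_width: 0.243
finger_force: 59.3
```

```bash
python3 - <<'E'
from h import *
s=robot.state();print(s["t"],s["ee_pos"],s["joint_positions"].round(2),R.from_rotvec(s["tool_rot"]).as_matrix()[:,1:].round(3).tolist())
i=grab("side");j=grab("top");cv2.imwrite("pics/s6.png",i);cv2.imwrite("pics/t6.png",j)
g=s["ee_pos"]+[0,0,.019];L=lambda a,b,c:g+[-b,a+.093,c-.03]
P=[L(.085,.019,.002),L(.085,-.019,.002),L(0,0,.002)];print(proj("side",P).round(1).tolist(),proj("top",P).round(1).tolist(),P)
cv2.imwrite("pics/p6.png",np.hstack([cv2.resize(i[140:240,260:360],(400,400),interpolation=2),cv2.resize(j[140:240,350:450],(400,400),interpolation=2)]))
E
```

```text
18.9333 [ 0.59295272 -0.34584221  0.12264964] [-0.69  0.58  1.32 -0.    1.24 -0.69] [[1.0, 0.0], [0.004, -0.005], [0.0, -1.0]]
[[307.9, 181.5], [297.3, 181.4], [303.0, 170.2]] [[392.7, 184.2], [392.3, 171.8], [420.3, 177.5]] [array([ 0.57395272, -0.16784221,  0.11364964]), array([ 0.61195272, -0.16784221,  0.11364964]), array([ 0.59295272, -0.25284221,  0.11364964])]
```

View pics/p6.png

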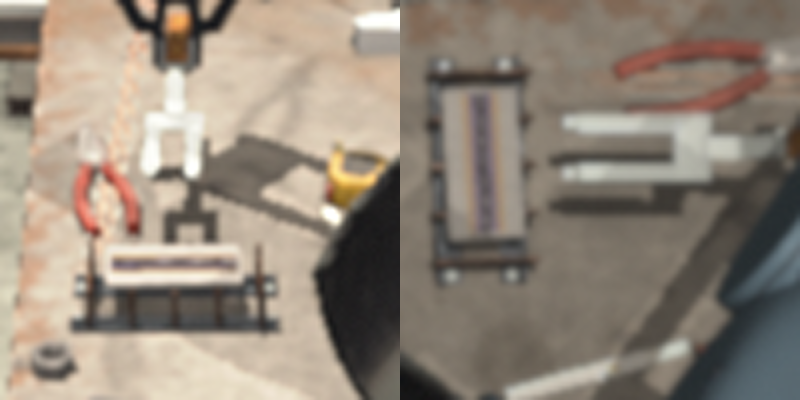

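The tine tips show at (152,175) and (193,175) in the side half and (563,122) and (556,170) in the top half, level and close to the gaps. I'll triangulate.

```bash
python3 - <<'E'
from h import *
np.set_printoptions(precision=4,suppress=True)
S=lambda p:np.array(p)/4+[260-.375,140-.375];T=lambda p:(np.array(p)-[400,0])/4+[350-.375,140-.375]
for n,a,b in(("tip far",[152,177],[561,121]),("tip near",[193,177],[555,171]),("blade rear far",[146,114],[711,114]),("blade rear near",[206,114],[711,181]),("blade mid rear",[176,114],[711,147])):print(n,tri(S(a),T(b)))
# tine centre lines via top: two points along each tine
for z in(.11,):
  print(plane("top",T([[561,121],[680,121],[555,171],[680,169]]),z))
# rerun grate slats and coupon w/ same cropping for relative
print("slats",plane("top",T([[430,124],[530,122],[430,168],[530,166],[432,215],[530,214]]),.042)[:,:2])
print("coupon",plane("top",T([[444,88],[523,87],[524,239],[450,241]]),.05)[:,:2].mean(0))
E
```

```text
tip far (array([ 0.6147, -0.1614,  0.1079]), np.float64(0.00782510036999839))
tip near (array([ 0.577 , -0.1551,  0.1116]), np.float64(0.005856720280192442))
blade rear far (array([ 0.6206, -0.2765,  0.1098]), np.float64(0.002513421611357553))
blade rear near (array([ 0.5662, -0.2737,  0.1121]), np.float64(0.00809451205672771))
blade mid rear (array([ 0.5935, -0.2751,  0.111 ]), np.float64(0.005639567672768468))
[[ 0.6183 -0.1614  0.11  ]
 [ 0.6168 -0.2525  0.11  ]
 [ 0.5802 -0.1556  0.11  ]
 [ 0.58   -0.2512  0.11  ]]
slats [[ 0.627  -0.0682]
 [ 0.6273 -0.1485]
 [ 0.5916 -0.0673]
 [ 0.5918 -0.1475]
 [ 0.5539 -0.068 ]
 [ 0.5533 -0.1463]]
coupon [ 0.5936 -0.1106]
```

Lateral correction is −5 mm. I'll back off slightly, descend and slide in below the coupon.

>>> move_arm(travel=[[-0.1,-0.3,0],[-0.07,-0.2,-0.3],[0,0,-0.6],[0,0,-0.6],[0,0,-0.6],[0,0,-0.4],[0,0,-0.25],[0,0,0],[0,0,0]], dr=[[0,0,0],[0,0,0],[0,0,0],[0,0,0],[0,0,0],[0,0,0],[0,0,0],[0,0,0],[0,0,0]], fingers=[0,0,0,0,0,0,0,0,0])

```text
t: 19.78
ee_pos: [0.587, -0.3616, 0.0385]
tool_rot: [2.217, 2.224, -0.006]
contact_force: [-0.1, 0.9, -1.5]
gripper_width: 0.245
finger_force: 59.3
```

```bash
python3 - <<'E'
from h import *
np.set_printoptions(precision=4,suppress=True)
s=robot.state();print(s["t"],s["ee_pos"],R.from_rotvec(s["tool_rot"]).as_matrix()[:,1:].round(3).tolist(),s["contact_force"])
i=grab("side");j=grab("top")
cv2.imwrite("pics/p7.png",np.hstack([cv2.resize(i[160:225,270:340],(420,390),interpolation=2),cv2.resize(j[150:215,350:412],(372,390),interpolation=2)]))
E
```

```text
19.7833 [ 0.587  -0.3616  0.0385] [[1.0, -0.002], [0.003, -0.004], [-0.002, -1.0]] [-0.1196  0.8746 -1.5168]
```

View pics/p7.png

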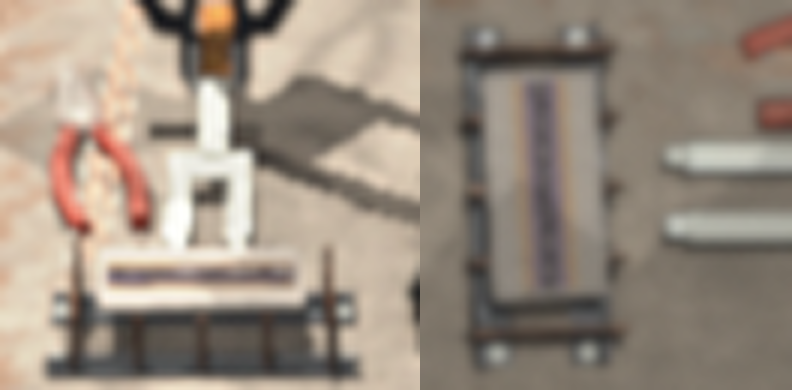

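The tines at (157,226) line up with the gap middles at about (153.5,224.5) in the top half, within 1–2 mm. That picture was the eleventh I viewed, one over the limit of ten, so from here I work from numbers only. I'll slide in now.

>>> move_arm(travel=[[0,0.2,0],[0,0.4,0],[0,0.5,0],[0,0.5,0],[0,0.5,0],[0,0.5,0],[0,0.5,0],[0,0.3,0],[0,0.15,0],[0,0,0]], dr=[[0,0,0],[0,0,0],[0,0,0],[0,0,0],[0,0,0],[0,0,0],[0,0,0],[0,0,0],[0,0,0],[0,0,0]], fingers=[0,0,0,0,0,0,0,0,0,0])

```text
t: 20.72
ee_pos: [0.5871, -0.2533, 0.0386]
tool_rot: [2.215, 2.226, -0.006]
contact_force: [-1.0, -0.3, -1.9]
gripper_width: 0.246
finger_force: 59.3
```

```bash
python3 - <<'E'
from h import *
np.set_printoptions(precision=4,suppress=True)
s=robot.state();print(s["t"],s["ee_pos"],s["contact_force"],s["torque"])
i=grab("side");j=grab("top");cv2.imwrite("pics/s8.png",i);cv2.imwrite("pics/t8.png",j)
E
```

```text
20.7167 [ 0.5871 -0.2533  0.0386] [-0.9638 -0.2564 -1.8871] [-0.1239 -0.0188 -0.0123]
```

>>> move_arm(travel=[[0,0,0.15],[0,0,0.15],[0,0,0.12],[0,0,0.12],[0,0,0.12],[0,0,0.12],[0,0,0.12],[0,0,0.12],[0,0,0],[0,0,0]], dr=[[0,0,0],[0,0,0],[0,0,0],[0,0,0],[0,0,0],[0,0,0],[0,0,0],[0,0,0],[0,0,0],[0,0,0]], fingers=[0,0,0,0,0,0,0,0,0,0])

```text
t: 21.65
ee_pos: [0.587, -0.2549, 0.0694]
tool_rot: [2.216, 2.224, -0.006]
contact_force: [0.3, -0.5, -4.5]
gripper_width: 0.245
finger_force: 59.1
```

```bash
python3 - <<'E'
from h import *
np.set_printoptions(precision=4,suppress=True)
s=robot.state();print(s["t"],s["ee_pos"],s["contact_force"],s["torque"],R.from_rotvec(s["tool_rot"]).as_matrix()[:,2].round(4))
# coupon front long edge etc.: bright plate mask in both views
for n,(x0,x1,y0,y1) in(("side",(270,340,180,225)),("top",(350,400,145,215))):
    a=cv2.imread(f"pics/{n[0]}8.png");b=grab(n);cv2.imwrite(f"pics/{n[0]}9.png",b)
    A=a[y0:y1,x0:x1].astype(np.float32);B=b[y0:y1,x0:x1].astype(np.float32)
    print(n,cv2.phaseCorrelate(cv2.cvtColor(A,cv2.COLOR_BGR2GRAY),cv2.cvtColor(B,cv2.COLOR_BGR2GRAY)))
    # bead columns/rows: darker purple
    print("expected shift for z +30mm",proj(n,[[.593,-.109,.08]])-proj(n,[[.593,-.109,.05]]))
E
```

```text
21.65 [ 0.587  -0.2549  0.0694] [ 0.2875 -0.5369 -4.4882] [-0.5102  0.0029  0.0036] [-0.0013 -0.0041 -1.    ]
side ((0.09875669276058119, 0.03635465109376668), 0.6427806518695972)
expected shift for z +30mm [[-0.0352 -7.1554]]
top ((0.60907617302896, 0.2686193580841021), 0.8161598340670267)
expected shift for z +30mm [[ 1.2239 -1.0962]]
```

```bash
cat > bead.py <<'E'
from h import *
def prof(n,im,box):
    x0,x1,y0,y1=box;g=cv2.GaussianBlur(cv2.resize(cv2.cvtColor(im,cv2.COLOR_BGR2GRAY)[y0:y1,x0:x1],None,fx=4,fy=4,interpolation=2),(5,5),0).astype(float)
    return g
E
python3 - <<'E'
from bead import *
np.set_printoptions(precision=0,suppress=True,linewidth=250)
for f in("s8","s9"):
    g=cv2.cvtColor(cv2.imread(f"pics/{f}.png"),cv2.COLOR_BGR2GRAY)
    for c in((288,296),(298,308),(310,318)):print(f,c,g[190:222,c[0]:c[1]].mean(1))
for f in("t8","t9"):
    g=cv2.cvtColor(cv2.imread(f"pics/{f}.png"),cv2.COLOR_BGR2GRAY)
    print(f,g[170:192,355:390].mean(0)); print(f,g[150:212,364:378].mean(1))
E
```

```text
s8 (288, 296) [152. 148. 150. 154. 152. 138. 126. 131. 147. 169. 195. 225. 236. 221. 170. 124. 122. 165. 223. 241. 225. 156.  86.  61.  68.  76.  77.  78.  76.  74.  72.  75.]
s8 (298, 308) [200. 199. 196. 191. 174. 153. 158. 190. 213. 219. 218. 222. 231. 216. 171. 130. 130. 183. 229. 238. 208. 134.  87.  79.  88. 108. 123. 115.  89.  71.  68.  66.]
s8 (310, 318) [129. 114. 109. 106. 100.  95.  88.  82.  79.  87. 127. 180. 201. 179. 148. 121. 122. 178. 228. 237. 198. 117.  73.  69.  84. 109. 114. 101.  82.  68.  64.  63.]
s9 (288, 296) [152. 151. 154. 157. 151. 137. 125. 129. 150. 196. 232. 239. 224. 174. 136. 128. 154. 209. 238. 240. 199. 120.  74.  67.  77.  86.  88.  88.  83.  76.  72.  74.]
s9 (298, 308) [208. 206. 206. 219. 230. 232. 233. 234. 220. 202. 221. 233. 212. 158. 121. 114. 154. 215. 240. 238. 197. 124. 103.  98.  82.  81.  83.  82.  76.  74.  73.  72.]
s9 (310, 318) [116. 108. 111. 127. 148. 156. 153. 144. 149. 179. 204. 207. 179. 139. 112. 117. 168. 223. 240. 233. 185. 134. 114.  97.  77.  76.  80.  78.  72.  70.  69.  66.]
t8 [128. 121. 111. 112. 117. 121. 133. 149. 
[... 247 characters left out ...]
2. 131. 130. 131. 132. 131. 131. 131. 131. 131. 130. 129. 129. 130. 130. 129. 128. 127. 127. 127. 125. 123. 122. 123. 124. 123. 124. 120.
 100.  74.  63.  75.  88.  82.  64.  59.  81. 106. 114. 113. 115.]
t9 [130. 121. 102.  87.  95. 108. 121. 137. 147. 150. 151. 152. 149. 140. 121.  99.  92. 102. 122. 140. 149. 151. 149. 147. 142. 135. 131. 134. 138. 138. 139. 153. 171. 178. 179.]
t9 [129. 130. 130. 129. 128. 129. 123. 103.  71.  50.  60.  86. 118. 137. 139. 136. 135. 136. 137. 136. 135. 134. 134. 134. 134. 134. 135. 137. 136. 134. 134. 134. 136. 135. 134. 133. 132. 132. 131. 130. 128. 128. 128. 128. 127. 127. 126. 126. 126.
 117.  90.  65.  71.  86.  81.  64.  59.  81. 106. 114. 114. 115.]
```

The bead rose only about 1 px, so the lifter is drooping under the load. I'll lift a little more and measure again.

>>> move_arm(travel=[[0,0,0.15],[0,0,0.2],[0,0,0.2],[0,0,0.15],[0,0,0]], dr=[[0,0,0],[0,0,0],[0,0,0],[0,0,0],[0,0,0]], fingers=[0,0,0,0,0])

```text
t: 22.17
ee_pos: [0.5878, -0.2553, 0.0918]
tool_rot: [2.214, 2.222, -0.005]
contact_force: [-0.0, -0.3, -5.0]
gripper_width: 0.247
finger_force: 58.9
```

```bash
python3 - <<'E'
from bead import *
np.set_printoptions(precision=0,suppress=True,linewidth=250)
s=robot.state();print(s["t"],s["ee_pos"].round(4).tolist(),s["contact_force"].round(2).tolist(),s["torque"].round(3).tolist())
cv2.imwrite("pics/s10.png",grab("side"));cv2.imwrite("pics/t10.png",grab("top"))
for f in("s10",):
    g=cv2.cvtColor(cv2.imread(f"pics/{f}.png"),cv2.COLOR_BGR2GRAY)
    for c in((288,296),(298,308),(310,318)):print(f,c,g[185:222,c[0]:c[1]].mean(1))
for f in("t10",):
    g=cv2.cvtColor(cv2.imread(f"pics/{f}.png"),cv2.COLOR_BGR2GRAY)
    print(f,g[170:192,355:390].mean(0))
for y,z in((-.138,.05),(-.109,.053),(-.079,.05),(-.138,.08),(-.109,.083),(-.079,.08)):print(y,z,proj("side",[[.6,y,z]]).round(1),proj("top",[[.6,y,z]]).round(1))
E
```

```text
22.1667 [0.5878, -0.2553, 0.0918] [-0.02, -0.33, -5.05] [-0.587, -0.054, 0.033]
s10 (288, 296) [167. 166. 167. 162. 155. 151. 150. 154. 157. 150. 135. 154. 216. 242. 240. 212. 161. 129. 116. 142. 202. 239. 248. 248. 206. 113.  69.  70.  69.  77.  86.  88.  88.  83.  76.  72.  74.]
s10 (298, 308) [227. 222. 218. 221. 237. 245. 242. 240. 236. 218. 175. 174. 208. 228. 227. 199. 153. 124. 115. 139. 188. 231. 243. 233. 179. 128. 108.  86.  66.  73.  82.  84.  82.  78.  76.  73.  71.]
s10 (310, 318) [176. 154. 151. 150. 148. 151. 154. 154. 156. 157. 154. 168. 197. 212. 199. 163. 131. 113. 108. 141. 200. 236. 242. 226. 161. 116. 104.  86.  64.  69.  77.  79.  79.  75.  73.  70.  66.]
t10 [130. 121. 102.  88.  89.  88.  88.  94. 108. 126. 140. 145. 145. 144. 137. 126. 110.  94.  89.  92. 102. 117. 131. 143. 149. 150. 149. 143. 133. 128. 127. 127. 126. 134. 148.]
-0.138 0.05 [[301. 201.]] [[380. 178.]]
-0.109 0.053 [[300. 205.]] [[370. 178.]]
-0.079 0.05 [[300. 210.]] [[361. 179.]]
-0.138 0.08 [[301. 194.]] [[381. 177.]]
-0.109 0.083 [[300. 197.]] [[372. 177.]]
-0.079 0.08 [[300. 203.]] [[362. 178.]]
```

The bead gives a centre rise of only about 6 mm with roughly 13° of droop, so the lifter turned in the grip. I'll pitch the tool up to level it and watch for creep.

```bash
cat > cp.py <<'E'
from h import *
def coupon(p0,tag):
    """find bead/plate edges near predicted centre p0 (underside); solve centre y,z of bead + pitch"""
    out={}
    for n in("side","top"):
        im=grab(n);cv2.imwrite(f"pics/{tag}{n}.png",im);g=cv2.cvtColor(im,cv2.COLOR_BGR2GRAY).astype(float)
        u,v=proj(n,[np.array(p0)+[0,0,.008]])[0]
        if n=="side": pr=g[int(v)-14:int(v)+15,int(u)-16:int(u)+17].mean(1);o=int(v)-14
        else: pr=g[int(v)-12:int(v)+13,int(u)-14:int(u)+15].mean(0);o=int(u)-14
        k=len(pr)//2-6+np.argmin(pr[len(pr)//2-6:len(pr)//2+7]);a,b,c=pr[k-1:k+2];out[n]=(o+k+.5*(a-c)/(a-2*b+c),pr.round().astype(int).tolist(),o)
    f=lambda q:[proj("side",[[p0[0],q[0],q[1]]])[0][1]-out["side"][0],proj("top",[[p0[0],q[0],q[1]]])[0][0]-out["top"][0]]
    from scipy.optimize import fsolve
    q=fsolve(f,[p0[1],p0[2]+.008]);print("bead y,z",q.round(4),"-> underside z~",round(q[1]-.008,4));print(out["side"]);print(out["top"])
E
python3 -c "
from cp import *
coupon([.593,-.117,.05],'a')"
```

```text
bead y,z [-0.1164  0.0558] -> underside z~ 0.0478
(np.float64(202.8036951501155), [175, 177, 183, 187, 189, 186, 179, 162, 165, 204, 226, 225, 200, 153, 128, 120, 139, 190, 232, 244, 239, 192, 126, 100, 87, 70, 76, 87, 89], 188)
(np.float64(373.01674641148327), [90, 90, 92, 98, 110, 127, 140, 145, 146, 144, 137, 124, 108, 93, 89, 93, 105, 120, 134, 144, 149, 150, 148, 142, 131, 126, 125, 124, 124], 359)
```

>>> move_arm(travel=[[0,0,0],[0,0,0],[0,0,0],[0,0,0]], dr=[[0.06,0,0],[0.08,0,0],[0.06,0,0],[0,0,0]], fingers=[0,0,0,0])

```text
t: 22.7
ee_pos: [0.5866, -0.2572, 0.0891]
tool_rot: [-2.116, -2.118, -0.208]
contact_force: [0.6, -1.4, -4.4]
gripper_width: 0.245
finger_force: 59.2
```

```bash
python3 - <<'E'
from cp import *
s=robot.state();print(s["t"],s["ee_pos"].round(4).tolist(),s["contact_force"].round(2).tolist(),s["torque"].round(3).tolist(),R.from_rotvec(s["tool_rot"]).as_matrix()[:,2].round(3))
coupon([.593,-.115,.06],'b')
E
```

```text
22.7 [0.5866, -0.2572, 0.0891] [0.6, -1.44, -4.39] [-0.941, 0.047, -0.029] [-0.002  0.196 -0.981]
bead y,z [-0.122   0.0584] -> underside z~ 0.0504
(np.float64(201.33375314861462), [155, 157, 165, 179, 185, 185, 186, 185, 181, 194, 227, 238, 224, 178, 147, 127, 131, 179, 227, 240, 237, 198, 136, 110, 100, 77, 64, 66, 79], 186)
(np.float64(374.89449541284404), [89, 91, 91, 91, 95, 105, 121, 137, 146, 148, 149, 147, 141, 129, 112, 97, 93, 99, 114, 132, 146, 158, 163, 165, 165, 159, 149, 145, 145], 359)
```

>>> move_arm(travel=[[0,0,0],[0,0,0],[0,0,0]], dr=[[0,0,0],[0,0,0],[0,0,0]], fingers=[0,0,0])

```text
t: 23.05
ee_pos: [0.587, -0.2538, 0.0903]
tool_rot: [-2.113, -2.123, -0.206]
contact_force: [-0.1, -0.5, -5.5]
gripper_width: 0.247
finger_force: 59.3
```

```bash
python3 - <<'E'
from cp import *
s=robot.state();print(s["t"],s["ee_pos"].round(4).tolist(),s["contact_force"].round(2).tolist(),s["torque"].round(3).tolist())
coupon([.593,-.115,.06],'c')
# top view: brightness along tine line (far tine x~.607, near x~.569) and mid x .588, y from -.30 to -.05
g=cv2.cvtColor(cv2.imread("pics/ctop.png"),cv2.COLOR_BGR2GRAY)
print("top rows 165..195 by cols 352..425")
for v in(172,175,178,181,184):print(v,g[v,352:430:1].tolist())
g=cv2.cvtColor(cv2.imread("pics/cside.png"),cv2.COLOR_BGR2GRAY)
print("side cols, rows 150..215");
for u in(292,296,299,302,305,308,312):print(u,g[150:218,u].tolist())
E
```

```text
23.05 [0.587, -0.2538, 0.0903] [-0.15, -0.55, -5.51] [-0.886, 0.044, -0.024]
bead y,z [-0.1199  0.0545] -> underside z~ 0.0465
(np.float64(202.58700265251989), [156, 158, 161, 176, 186, 186, 185, 186, 183, 177, 205, 234, 239, 225, 181, 152, 129, 124, 176, 228, 242, 242, 203, 119, 96, 97, 77, 65, 78], 186)
(np.float64(374.0598591549296), [90, 91, 92, 96, 102, 112, 126, 141, 147, 148, 147, 142, 132, 114, 95, 88, 93, 107, 124, 141, 155, 162, 165, 165, 161, 152, 147, 144, 141], 359)
top rows 165..195 by cols 352..425
172 [117, 121, 123, 116, 95, 70, 59, 65, 63, 57, 55, 62, 95, 133, 148, 149, 149, 146, 140, 127, 109, 89, 86, 96, 113, 130, 144, 157, 163, 164, 164, 155, 133, 124, 124, 123, 122, 120, 119, 120, 121, 121, 121, 126, 133, 134, 130, 122, 119, 118, 118, 117, 114, 110, 106, 103, 104, 104, 103, 102, 101, 99, 100, 95, 83, 70, 60, 50, 39, 32, 28, 25, 25, 23, 26, 27, 27, 27]
175 [134, 135, 135, 133, 126, 107, 93, 102, 109, 111, 114, 121, 124, 131, 141, 146, 147, 147, 141, 131, 111, 92, 91, 98, 111, 128, 143, 155, 162, 165, 168, 172, 182, 199, 206, 207, 207, 207, 207, 207, 207, 207, 207
[... 2867 characters left out ...]
 226, 242, 244, 206, 115, 63, 60, 58, 63, 77, 86, 87, 87]
308 [37, 36, 35, 33, 35, 36, 35, 38, 51, 67, 70, 68, 65, 66, 72, 74, 70, 82, 90, 86, 94, 117, 134, 129, 148, 204, 208, 192, 205, 208, 207, 210, 214, 202, 166, 138, 126, 117, 126, 176, 225, 237, 241, 247, 240, 214, 216, 234, 240, 226, 179, 147, 122, 120, 175, 228, 244, 246, 207, 116, 88, 85, 59, 56, 75, 85, 86, 88]
312 [37, 35, 35, 48, 89, 135, 170, 191, 200, 201, 188, 148, 85, 39, 38, 82, 132, 162, 172, 176, 183, 189, 187, 185, 194, 206, 212, 212, 212, 212, 208, 187, 147, 113, 103, 97, 95, 96, 105, 157, 207, 226, 226, 222, 222, 223, 230, 238, 240, 225, 180, 146, 122, 120, 175, 228, 243, 243, 202, 122, 127, 125, 76, 54, 72, 83, 85, 83]
```

The grip slips in torsion under the load. With the tool leaned back about 46°, the handle's top would bear on the gripper body and stop the droop. First I'll let the coupon settle back on the slats and bring the lifter level below it.

>>> move_arm(travel=[[0,0,-0.2],[0,0,-0.2],[0,0.03,-0.2],[0,0.03,-0.2],[0,0.04,-0.2],[0,0.04,-0.25],[0,0.03,-0.2],[0,0,0],[0,0,0]], dr=[[0,0,0],[0,0,0],[0.04,0,0],[0.05,0,0],[0.05,0,0],[0.05,0,0],[0.047,0,0],[0,0,0],[0,0,0]], fingers=[0,0,0,0,0,0,0,0,0])

```text
t: 23.9
ee_pos: [0.5866, -0.25, 0.0456]
tool_rot: [-1.979, -1.983, -0.435]
contact_force: [-0.2, 0.3, -2.2]
gripper_width: 0.244
finger_force: 59.6
```

```bash
cat > st.py <<'E'
from h import *
def st():
    s=robot.state();M=R.from_rotvec(s["tool_rot"]).as_matrix();print("t",s["t"],"tcp",s["ee_pos"].round(4).tolist(),"F",s["contact_force"].round(2).tolist(),"T",s["torque"].round(3).tolist(),"q",s["joint_positions"].round(2).tolist());print("tilt",np.degrees(np.arctan2(M[1,2],-M[2,2])).round(2),"g",(s["ee_pos"]-M[:,2]*.019).round(4),"ty",M[:,1].round(3),"w",s["gripper_width"].round(3))
E
python3 - <<'E'
from st import *;from cp import *
st();coupon([.593,-.112,.046],'d')
E
```

```text
t 23.9 tcp [0.5866, -0.25, 0.0456] F [-0.15, 0.29, -2.23] T [-0.481, -0.044, 0.009] q [-0.75, 0.73, 1.34, 0.31, 1.39, -0.86]Traceback (most recent call last):
  File "<stdin>", line 2, in <module>
  File "st.py", line 3, in st
    s=robot.state();M=R.from_rotvec(s["tool_rot"]).as_matrix();print("t",s["t"],"tcp",s["ee_pos"].round(4).tolist(),"F",s["contact_force"].round(2).tolist(),"T",s["torque"].round(3).tolist(),"q",s["joint_positions"].round(2).tolist());print("tilt",np.degrees(np.arctan2(M[1,2],-M[2,2])).round(2),"g",(s["ee_pos"]-M[:,2]*.019).round(4),"ty",M[:,1].round(3),"w",s["gripper_width"].round(3))
                                                                                                                                                                                                                                                                                                                                                                        ^^^^^^^^^^^^^^^^^^^^^^^^
AttributeError: 'float' object has no attribute 'round'
```

```bash
sed -i 's/s\["gripper_width"\].round(3)/s["gripper_width"]/' st.py; python3 - <<'E'
from st import *;from cp import *
st();coupon([.593,-.112,.046],'d')
g=cv2.cvtColor(cv2.imread("pics/dside.png"),cv2.COLOR_BGR2GRAY);t=cv2.cvtColor(cv2.imread("pics/dtop.png"),cv2.COLOR_BGR2GRAY)
for u in(296,302,308,312):print(u,g[175:218,u].tolist())
for v in(169,172,175,178,181,184,187):print(v,t[v,352:415].tolist())
E
```

```text
t 23.9 tcp [0.5866, -0.25, 0.0456] F [-0.15, 0.29, -2.23] T [-0.481, -0.044, 0.009] q [-0.75, 0.73, 1.34, 0.31, 1.39, -0.86]
tilt 24.84 g [ 0.5866 -0.2579  0.0629] ty [ 1.     0.003 -0.001] w 0.2438648203221898
bead y,z [-0.1259  0.0196] -> underside z~ 0.0116
(np.float64(209.7635097493036), [138, 129, 130, 133, 137, 146, 159, 172, 195, 211, 223, 222, 200, 160, 125, 127, 175, 218, 228, 188, 119, 105, 114, 111, 102, 93, 86, 86, 86], 189)
(np.float64(374.45454545454544), [104, 91, 100, 111, 112, 111, 116, 123, 132, 146, 153, 152, 149, 143, 133, 118, 99, 87, 88, 100, 117, 132, 141, 146, 147, 146, 143, 139, 146], 357)
296 [135, 173, 181, 177, 175, 177, 184, 186, 186, 187, 185, 179, 177, 171, 137, 88, 72, 84, 121, 161, 180, 193, 206, 216, 229, 235, 219, 176, 138, 133, 186, 230, 236, 193, 111, 67, 69, 64, 57, 70, 81, 84, 87]
302 [75, 82, 137, 173, 178, 179, 187, 192, 190, 202, 196, 164, 147, 133, 113, 114, 131, 130, 117, 114, 123, 150, 216, 245, 246, 234, 199, 139, 101, 119, 182, 229, 235, 189, 116, 104, 116, 109, 92, 79, 77, 80, 77]
308 [71, 75, 106, 138, 149, 148, 151, 159, 163, 185, 192
[... 1810 characters left out ...]
, 195, 195, 193, 190, 180, 161, 147, 141, 140, 141, 141, 141, 141, 151, 161, 144, 121, 110, 112]
184 [136, 138, 139, 135, 122, 96, 76, 75, 73, 74, 74, 74, 79, 109, 142, 152, 147, 139, 134, 126, 111, 94, 82, 83, 90, 108, 125, 133, 137, 137, 135, 131, 122, 135, 175, 196, 199, 199, 199, 197, 191, 184, 181, 179, 177, 177, 175, 173, 166, 152, 138, 126, 116, 108, 102, 100, 104, 125, 145, 134, 105, 87, 84]
187 [140, 139, 137, 137, 136, 127, 110, 112, 127, 135, 149, 167, 160, 135, 132, 139, 138, 136, 134, 127, 116, 102, 84, 80, 87, 105, 121, 130, 133, 133, 133, 134, 142, 158, 178, 186, 184, 185, 190, 194, 193, 184, 158, 120, 98, 94, 93, 90, 85, 81, 79, 78, 74, 66, 62, 60, 59, 60, 62, 63, 66, 64, 59]
```

The coupon rests flat on the slats again, shifted about 13 mm towards the lifter, and the lifter is unloaded and level. I'll draw the lifter out, lay it on the table and regrasp nearer the front with the tool leaned about 43°.

>>> move_arm(travel=[[0,-0.3,0],[0,-0.5,0],[0,-0.6,0],[0,-0.6,0],[0,-0.6,0],[0,-0.6,0],[-0.15,-0.4,0],[-0.15,0,0],[0,0,0]], dr=[[0,0,0],[0,0,0],[0,0,0],[0,0,0],[0,0,0],[0,0,0],[0,0,0],[0,0,0],[0,0,0]], fingers=[0,0,0,0,0,0,0,0,0])

```text
t: 24.75
ee_pos: [0.5769, -0.358, 0.0468]
tool_rot: [-1.978, -1.984, -0.435]
contact_force: [0.4, 0.7, -2.3]
gripper_width: 0.246
finger_force: 59.6
```

```bash
python3 - <<'E'
from st import *
st();i=grab("side");cv2.imwrite("pics/s11.png",i);t=grab("top");cv2.imwrite("pics/t11.png",t)
np.set_printoptions(linewidth=250)
# lifter bright mask in top view
g=cv2.cvtColor(t,cv2.COLOR_BGR2GRAY);hsv=cv2.cvtColor(t,cv2.COLOR_BGR2HSV)
for n,im in(("top",t),("side",i)):
    g=cv2.cvtColor(im,cv2.COLOR_BGR2GRAY);h=cv2.cvtColor(im,cv2.COLOR_BGR2HSV)
    s=robot.state();c=proj(n,[[s["ee_pos"][0],s["ee_pos"][1]+.13,.04]])[0]
    m=np.zeros_like(g);x,y=int(c[0]),int(c[1]);m[y-25:y+26,x-30:x+31]=((g>170)&(h[...,1]<45))[y-25:y+26,x-30:x+31]
    k,lab,stt,cen=cv2.connectedComponentsWithStats(m.astype(np.uint8));o=np.argsort(-stt[1:,4])[:3]+1
    print(n,c.round(1),[(stt[a].tolist(),cen[a].round(1).tolist()) for a in o])
E
```

```text
t 24.75 tcp [0.5769, -0.358, 0.0468] F [0.38, 0.73, -2.26] T [-0.455, -0.0, 0.023] q [-0.86, 0.82, 1.15, 0.27, 1.52, -0.93]
tilt 24.82 g [ 0.5769 -0.366   0.0641] ty [ 1.     0.003 -0.   ] w 0.24632906362304263
top [406.7 185.1] [([404, 177, 29, 15, 178], [420.4, 183.1])]
side [306.9 190.6] [([285, 172, 38, 37, 526], [304.1, 194.3]), ([276, 165, 13, 16, 91], [282.1, 174.5]), ([324, 196, 13, 15, 69], [330.6, 202.5])]
```

>>> move_arm(travel=[[0,0,-0.25],[0,0,-0.3],[0,0,-0.25],[0,0,-0.2],[0,0,-0.1],[0,0,0],[0,0,0],[0,0,0],[0,0,0],[0,0,0]], dr=[[0,0,0],[0,0,0],[0,0,0],[0,0,0],[0,0,0],[0,0,0],[0,0,0],[0,0,0],[0,0,0],[0,0,0]], fingers=[0,0,0,0,0,0,0.5,0.5,0.5,0.5])

```text
t: 25.68
ee_pos: [0.5779, -0.3574, 0.0132]
tool_rot: [-1.977, -1.985, -0.435]
contact_force: [-0.7, -0.2, -0.9]
gripper_width: 0.495
finger_force: 0.0
```

```bash
python3 - <<'E'
from st import *
st()
t=grab("top");cv2.imwrite("pics/t12.png",t);i=grab("side");cv2.imwrite("pics/s12.png",i)
for n,im in(("top",t),("side",i)):
    g=cv2.cvtColor(im,cv2.COLOR_BGR2GRAY);h=cv2.cvtColor(im,cv2.COLOR_BGR2HSV)
    c=proj(n,[[.577,-.24,.002]])[0]
    m=np.zeros_like(g);x,y=int(c[0]),int(c[1]);m[y-25:y+26,x-30:x+31]=((g>165)&(h[...,1]<45))[y-25:y+26,x-30:x+31]
    k,lab,stt,cen=cv2.connectedComponentsWithStats(m.astype(np.uint8));a=1+np.argmax(stt[1:,4]);P=plane(n,np.argwhere(lab==a)[:,::-1],.004)
    print(n,stt[a],"x",P[:,0].min(),P[:,0].max(),"y",P[:,1].min(),P[:,1].max(),"mean",P.mean(0))
E
```

```text
t 25.6833 tcp [0.5779, -0.3574, 0.0132] F [-0.72, -0.23, -0.9] T [-0.167, 0.022, -0.029] q [-0.86, 0.85, 1.16, 0.28, 1.47, -0.94]
tilt 24.85 g [ 0.5779 -0.3654  0.0305] ty [ 1.     0.004 -0.   ] w 0.4947325427862955
top [391 178  40  16 262] x 0.5545385990345519 0.6045930053406116 y -0.31184039686506315 -0.18169319329831599 mean [ 0.58060936 -0.25781613  0.004     ]
side [285 179  38  30 507] x 0.5201103724946667 0.6587515134912914 y -0.3797622502630258 -0.16034635749127757 mean [ 0.58848577 -0.24368303  0.004     ]
```

>>> move_arm(travel=[[0,0.1,0.05],[0,0.15,0.04],[0,0.15,0.02],[0,0,0],[0,0,0],[0,0,0],[0,0,0],[0,0,0],[0,0,0]], dr=[[0.1,0,0],[0.11,0,0],[0.107,0,0],[0,0,0],[0,0,0],[0,0,0],[0,0,0],[0,0,0],[0,0,0]], fingers=[0.5,0.5,0.5,0.5,0,0,0,0,0])

```text
t: 26.53
ee_pos: [0.5786, -0.3453, 0.0183]
tool_rot: [-1.78, -1.79, -0.7]
contact_force: [0.2, -0.0, -1.1]
gripper_width: 0.251
finger_force: 59.8
```

```bash
python3 -c "
from st import *
st()"
```

```text
t 26.5333 tcp [0.5786, -0.3453, 0.0183] F [0.25, -0.02, -1.14] T [-0.676, 0.006, -0.029] q [-0.93, 1.01, 0.98, 0.43, 1.77, -0.98]
tilt 42.82 g [ 0.5786 -0.3582  0.0322] ty [1.    0.005 0.002] w 0.25050287657195347
```

>>> move_arm(travel=[[0.1,0,0.2],[0.2,0,0.3],[0,0,0.3],[0,0,0.13],[0,0,0],[0,0,0]], dr=[[0,0,0],[0,0,0],[0,0,0],[0,0,0],[0,0,0],[0,0,0]], fingers=[0,0,0,0,0,0])

```text
t: 27.03
ee_pos: [0.5871, -0.3459, 0.0454]
tool_rot: [-1.78, -1.788, -0.702]
contact_force: [-0.7, -0.3, -2.1]
gripper_width: 0.245
finger_force: 59.8
```

```bash
python3 - <<'E'
from st import *
st()
# relative lateral check in top view: tines vs slats, brightness profile along rows at tine columns and slat-end columns
t=cv2.cvtColor(grab("top"),cv2.COLOR_BGR2GRAY).astype(float)
u=int(proj("top",[[.5876,-.20,.03]])[0][0]);print("tines col",u,t[158:200,u-2:u+3].mean(1).round().astype(int).tolist())
u=int(proj("top",[[.5876,-.151,.044]])[0][0]);
for k in(-2,-1,0,1):print("slat end col",u+k,t[158:200,u+k].astype(int).tolist())
E
```

```text
t 27.0333 tcp [0.5871, -0.3459, 0.0454] F [-0.68, -0.25, -2.12] T [-0.691, 0.004, 0.018] q [-0.92, 0.99, 0.95, 0.44, 1.82, -0.95]
tilt 42.91 g [ 0.5871 -0.3589  0.0594] ty [1.    0.004 0.002] w 0.24525251147637847
tines col 397 [125, 124, 125, 126, 127, 127, 128, 130, 133, 135, 136, 136, 134, 131, 131, 130, 144, 177, 195, 197, 178, 131, 91, 95, 116, 126, 123, 122, 143, 177, 192, 187, 161, 115, 87, 99, 108, 110, 111, 113, 114, 116]
slat end col 381 [77, 79, 91, 112, 139, 151, 155, 155, 155, 156, 157, 157, 158, 158, 156, 155, 156, 156, 156, 155, 155, 155, 156, 157, 156, 156, 156, 155, 153, 153, 154, 155, 155, 155, 154, 153, 153, 153, 153, 152, 142, 117]
slat end col 382 [98, 107, 115, 125, 141, 150, 151, 152, 152, 153, 155, 156, 157, 156, 154, 154, 155, 155, 154, 153, 152, 154, 155, 155, 155, 155, 154, 153, 152, 151, 152, 153, 153, 153, 152, 153, 153, 153, 153, 151, 144, 125]
slat end col 383 [118, 122, 126, 131, 137, 141, 142, 143, 144, 146, 150, 151, 151, 150, 150, 150, 149, 147, 146, 147, 147, 148, 149, 149, 148, 150, 150, 149, 149, 148, 148, 149, 150, 151, 151, 150, 150, 151, 152, 151, 146, 134]
slat end col 384 [127, 128, 129, 132, 133, 133, 132, 131, 133, 134, 136, 139, 139, 139, 140, 139, 137, 133, 132, 136, 137, 138, 138, 138, 137, 140, 142, 143, 144, 142, 142, 144, 146, 146, 147, 146, 145, 147, 150, 150, 144, 136]
```

>>> move_arm(travel=[[0.07,0.2,0],[0,0.4,0],[0,0.5,0],[0,0.5,0],[0,0.5,0],[0,0.5,0],[0,0.5,0],[0,0.35,0],[0,0.15,0],[0,0,0]], dr=[[0,0,0],[0,0,0],[0,0,0],[0,0,0],[0,0,0],[0,0,0],[0,0,0],[0,0,0],[0,0,0],[0,0,0]], fingers=[0,0,0,0,0,0,0,0,0,0])

```text
t: 27.92
ee_pos: [0.589, -0.2363, 0.0448]
tool_rot: [-1.777, -1.787, -0.701]
contact_force: [0.7, -0.5, -2.2]
gripper_width: 0.253
finger_force: 59.8
```

```bash
python3 - <<'E'
from st import *
st()
for n in("side","top"):cv2.imwrite(f"pics/{n}13.png",grab(n))
g=cv2.cvtColor(cv2.imread("pics/side13.png"),cv2.COLOR_BGR2GRAY);t=cv2.cvtColor(cv2.imread("pics/top13.png"),cv2.COLOR_BGR2GRAY)
print(g[190:220,290:318].mean(1).round().astype(int).tolist());print(t[170:192,355:400].mean(0).round().astype(int).tolist())
E
```

```text
t 27.9167 tcp [0.589, -0.2363, 0.0448] F [0.7, -0.46, -2.22] T [-0.742, -0.005, 0.002] q [-0.83, 0.87, 1.21, 0.48, 1.65, -0.94]
tilt 43.03 g [ 0.589  -0.2492  0.0587] ty [1.    0.005 0.001] w 0.2530456107345633
[127, 131, 126, 122, 131, 147, 154, 160, 186, 216, 226, 208, 165, 126, 129, 185, 231, 238, 199, 120, 79, 84, 114, 127, 129, 125, 112, 88, 77, 75]
[132, 123, 106, 99, 110, 114, 116, 123, 128, 131, 137, 151, 160, 160, 157, 151, 141, 124, 104, 92, 93, 106, 124, 140, 149, 153, 152, 150, 147, 150, 165, 174, 175, 174, 171, 168, 163, 158, 152, 140, 131, 130, 130, 128, 125]
```

>>> move_arm(travel=[[0,0,0.15],[0,0,0.15],[0,0,0.12],[0,0,0.12],[0,0,0.12],[0,0,0.15],[0,0,0.15],[0,0,0.15],[0,0,0],[0,0,0]], dr=[[0,0,0],[0,0,0],[0,0,0],[0,0,0],[0,0,0],[0,0,0],[0,0,0],[0,0,0],[0,0,0],[0,0,0]], fingers=[0,0,0,0,0,0,0,0,0,0])

```text
t: 28.85
ee_pos: [0.5892, -0.2378, 0.0785]
tool_rot: [-1.78, -1.788, -0.702]
contact_force: [-0.7, 0.3, -5.5]
gripper_width: 0.25
finger_force: 59.6
```

```bash
cat > sol.py <<'E'
from st import *
from scipy.optimize import fsolve
def sol(tag,x=.593,vr=(190,225),ur=(355,400)):
    st();im={}
    for n in("side","top"):im[n]=grab(n);cv2.imwrite(f"pics/{n}{tag}.png",im[n])
    g=cv2.cvtColor(im["side"],cv2.COLOR_BGR2GRAY);t=cv2.cvtColor(im["top"],cv2.COLOR_BGR2GRAY)
    c0=int(proj("side",[[x,-.12,.05]])[0][0]);r0=int(proj("top",[[x,-.12,.05]])[0][1])
    a=g[vr[0]:vr[1],c0-14:c0+15].mean(1);b=t[r0-11:r0+12,ur[0]:ur[1]].mean(0)
    print(vr[0],a.round().astype(int).tolist());print(ur[0],b.round().astype(int).tolist())
def yz(v,u,x=.593):
    q=fsolve(lambda q:[proj("side",[[x,*q]])[0][1]-v,proj("top",[[x,*q]])[0][0]-u],[-.12,.06]);print("bead y z",q.round(4))
E
python3 -c "
from sol import *
sol('14',vr=(180,225));yz(203.4,374.5)"
```

```text
t 28.85 tcp [0.5892, -0.2378, 0.0785] F [-0.7, 0.33, -5.5] T [-1.446, -0.009, -0.038] q [-0.83, 0.84, 1.19, 0.48, 1.7, -0.92]
tilt 42.94 g [ 0.5892 -0.2507  0.0924] ty [1.    0.004 0.002] w 0.24969793010242494
180 [154, 159, 161, 157, 151, 146, 142, 135, 128, 132, 154, 179, 188, 197, 217, 227, 213, 171, 130, 132, 185, 230, 238, 203, 149, 161, 171, 166, 138, 85, 64, 66, 64, 64, 76, 85, 85, 85, 83, 79, 73, 72, 100, 172, 213]
355 [132, 123, 104, 89, 97, 109, 115, 117, 118, 123, 135, 151, 160, 161, 160, 157, 149, 138, 119, 99, 93, 98, 114, 130, 144, 151, 153, 152, 150, 146, 142, 151, 167, 173, 172, 171, 169, 167, 165, 162, 154, 140, 131, 130, 130]
bead y z [-0.122   0.0497]
```

The coupon rose about 21 mm and stayed level, so the stop works. I'll raise further and check for creep.

>>> move_arm(travel=[[0,0,0.2],[0,0,0.4],[0,0,0.6],[0.1,0,0.8],[0.1,0,0.8],[0.1,0,0.8],[0.1,0,0.8],[0,0,0.6],[0,0,0.4],[0,0,0.2]], dr=[[0,0,0],[0,0,0],[0,0,0],[0,0,0],[0,0,0],[0,0,0],[0,0,0],[0,0,0],[0,0,0],[0,0,0]], fingers=[0,0,0,0,0,0,0,0,0,0])

```text
t: 29.78
ee_pos: [0.6012, -0.2378, 0.2489]
tool_rot: [-1.78, -1.79, -0.702]
contact_force: [-0.0, -0.0, -5.5]
gripper_width: 0.249
finger_force: 60.3
```

```bash
python3 -c "
from sol import *
sol('15',vr=(130,190),ur=(360,410))
print(proj('side',[[.6,-.122,.239],[.6,-.122,.219]]).round(1),proj('top',[[.6,-.122,.239],[.6,-.122,.219]]).round(1))"
```

```text
t 29.7833 tcp [0.6012, -0.2378, 0.2489] F [-0.01, -0.0, -5.54] T [-1.36, 0.027, -0.059] q [-0.82, 0.71, 1.0, 0.53, 1.97, -0.75]
tilt 42.86 g [ 0.6012 -0.2507  0.2629] ty [1.    0.004 0.004] w 0.248863236892907
130 [180, 181, 180, 177, 172, 169, 180, 178, 170, 182, 191, 192, 191, 190, 191, 190, 191, 198, 204, 206, 208, 218, 223, 226, 228, 230, 233, 238, 240, 236, 208, 155, 123, 112, 135, 188, 230, 244, 242, 203, 155, 177, 187, 180, 172, 162, 162, 161, 155, 149, 146, 147, 147, 143, 137, 131, 120, 112, 113, 120]
360 [93, 94, 94, 94, 99, 106, 110, 111, 111, 109, 102, 92, 84, 81, 83, 102, 127, 142, 147, 148, 146, 140, 127, 113, 101, 91, 91, 92, 97, 108, 124, 140, 156, 163, 166, 166, 162, 150, 137, 138, 147, 150, 151, 151, 151, 151, 151, 149, 146, 140]
[[300.2 155.4]
 [300.2 160.9]] [[383.9 170.2]
 [382.7 171.2]]
```

It drooped about 12° during the faster raise. I'll pitch up to compensate, then check whether it has stopped.

>>> move_arm(travel=[[0,0,0],[0,0,0],[0,0,0],[0,0,0]], dr=[[0.06,0,0],[0.08,0,0],[0.06,0,0],[0,0,0]], fingers=[0,0,0,0])

```text
t: 30.22
ee_pos: [0.5999, -0.2384, 0.2416]
tool_rot: [-1.645, -1.643, -0.849]
contact_force: [-1.0, -0.9, -7.7]
gripper_width: 0.253
finger_force: 60.0
```

```bash
python3 -c "
from sol import *
sol('16',vr=(130,190),ur=(360,410))"
```

```text
t 30.2167 tcp [0.5999, -0.2384, 0.2416] F [-1.05, -0.91, -7.71] T [-1.799, 0.027, 0.051] q [-0.86, 0.81, 0.96, 0.66, 2.09, -0.74]
tilt 54.86 g [ 0.6    -0.2539  0.2525] ty [ 1.     0.001 -0.004] w 0.25346819535874704
130 [129, 158, 179, 188, 188, 187, 183, 178, 180, 172, 170, 183, 191, 194, 195, 194, 194, 198, 203, 207, 206, 209, 218, 224, 228, 232, 237, 237, 219, 170, 127, 122, 171, 224, 238, 223, 173, 166, 179, 177, 170, 161, 158, 155, 150, 146, 145, 147, 145, 142, 141, 142, 144, 141, 132, 119, 114, 123, 132, 134]
360 [92, 93, 93, 93, 97, 103, 107, 112, 113, 104, 93, 91, 97, 105, 121, 143, 153, 154, 154, 154, 155, 151, 140, 124, 106, 99, 107, 124, 140, 152, 157, 158, 158, 157, 156, 150, 139, 130, 135, 147, 152, 153, 153, 153, 153, 154, 155, 155, 150, 140]
```

>>> move_arm(travel=[[0,0,0],[0,0,0],[0,0,0]], dr=[[0,0,0],[0,0,0],[0,0,0]], fingers=[0,0,0])

```text
t: 30.57
ee_pos: [0.6013, -0.2372, 0.247]
tool_rot: [-1.647, -1.656, -0.848]
contact_force: [-0.2, 0.3, -5.1]
gripper_width: 0.254
finger_force: 60.0
```

```bash
python3 -c "
from sol import *
sol('17',vr=(130,190),ur=(360,410))"
```

```text
t 30.5667 tcp [0.6013, -0.2372, 0.247] F [-0.17, 0.32, -5.06] T [-1.588, -0.039, -0.048] q [-0.86, 0.8, 0.96, 0.66, 2.09, -0.74]
tilt 54.32 g [ 0.6014 -0.2526  0.2581] ty [1.    0.004 0.003] w 0.25411871211639003
130 [174, 188, 192, 190, 188, 182, 172, 166, 165, 175, 188, 194, 194, 194, 195, 194, 194, 198, 203, 207, 212, 220, 225, 227, 232, 237, 237, 216, 167, 130, 124, 170, 223, 238, 219, 167, 166, 180, 178, 170, 159, 157, 160, 158, 151, 146, 145, 146, 145, 142, 141, 142, 143, 141, 133, 120, 113, 120, 128, 131]
360 [93, 93, 93, 93, 95, 102, 107, 109, 108, 100, 92, 91, 96, 103, 118, 140, 151, 153, 153, 154, 155, 151, 138, 121, 103, 98, 106, 124, 140, 152, 156, 156, 155, 155, 153, 148, 138, 130, 135, 144, 148, 148, 148, 148, 149, 150, 150, 151, 146, 138]
```

```bash
python3 -c "
from sol import *
yz(159.75,385.0,.603);yz(203.4,374.5,.593)
for th in(0,3,6,9):
    t=np.radians(th);dy,dz=.128,-.026+.0057;print(th,-.2526+dy*np.cos(t)+dz*np.sin(t),.2581+dz*np.cos(t)-dy*np.sin(t))
# band spacing prediction at level vs tilt
for th in(0,4,8):
    t=np.radians(th);P=[[.603,-.124+d*np.cos(t),.234-d*np.sin(t)] for d in(-.018,.018)];print(th,np.diff(proj('side',P)[:,1]),np.diff(proj('top',P)[:,0]))
P=[[.593,-.122+d,.065] for d in(-.018,.018)];print('ref level',np.diff(proj('side',P)[:,1]),np.diff(proj('top',P)[:,0]))"
```

```text
bead y z [-0.1282  0.2199]
bead y z [-0.122   0.0497]
0 -0.12459999999999999 0.2378
3 -0.1258378394631463 0.23112881804538532
6 -0.12742312519719437 0.22453156222576443
9 -0.12935151204413903 0.21802631516076915
0 [4.8383938] [-13.06717941]
4 [5.5096421] [-13.18135752]
8 [6.15402878] [-13.23135028]
ref level [5.43983201] [-11.4155326]
```

No creep now: the stop holds at about 55°. About 6° of droop remains, so I'll pitch up 0.1 rad and move across to the rack.

>>> move_arm(travel=[[0,0,0],[0,0,0],[0,0.2,0],[0,0.4,0],[0,0.6,0],[0,0.8,0],[0,0.8,0],[0,0.8,0],[0,0.8,0],[0,0.8,0]], dr=[[0.05,0,0],[0.05,0,0],[0,0,0],[0,0,0],[0,0,0],[0,0,0],[0,0,0],[0,0,0],[0,0,0],[0,0,0]], fingers=[0,0,0,0,0,0,0,0,0,0])

```text
t: 31.5
ee_pos: [0.6008, -0.08, 0.2465]
tool_rot: [-1.579, -1.588, -0.915]
contact_force: [0.3, 0.0, -5.4]
gripper_width: 0.247
finger_force: 59.9
```

>>> move_arm(travel=[[0,0.8,0],[0,0.8,0],[0,0.8,0],[0,0.8,0],[0,0.8,0],[0,0.8,0],[0,0.6,0],[0,0.4,0],[0,0.2,0],[0,0,0]], dr=[[0,0,0],[0,0,0],[0,0,0],[0,0,0],[0,0,0],[0,0,0],[0,0,0],[0,0,0],[0,0,0],[0,0,0]], fingers=[0,0,0,0,0,0,0,0,0,0])

```text
t: 32.33
ee_pos: [0.6006, 0.0995, 0.2464]
tool_rot: [-1.577, -1.587, -0.916]
contact_force: [-0.5, 0.0, -5.3]
gripper_width: 0.247
finger_force: 59.9
```

```bash
python3 - <<'E'
from st import *
st()
s=robot.state()["ee_pos"]
for n in("side","top"):
    im=grab(n);cv2.imwrite(f"pics/{n}18.png",im);g=cv2.cvtColor(im,cv2.COLOR_BGR2GRAY)
    c=proj(n,[[.603,s[1]+.11,.235]])[0];u,v=c.astype(int);print(n,c.round(1))
    if n=="side":print(v-20,g[v-20:v+25,u-14:u+15].mean(1).round().astype(int).tolist())
    else:print(u-25,g[v-10:v+11,u-25:u+40].mean(0).round().astype(int).tolist())
E
```

```text
t 32.3333 tcp [0.6006, 0.0995, 0.2464] F [-0.51, 0.04, -5.32] T [-1.69, 0.039, 0.037] q [-0.51, 0.55, 1.51, 0.87, 1.71, -0.68]
tilt 60.13 g [0.6007 0.0831 0.2558] ty [1.    0.005 0.003] w 0.24658662466238324
side [296.6 212.9]
192 [201, 201, 197, 189, 172, 156, 156, 165, 168, 166, 182, 210, 218, 218, 216, 219, 232, 237, 236, 213, 161, 143, 132, 120, 150, 203, 232, 240, 238, 200, 142, 182, 215, 213, 203, 200, 188, 172, 167, 166, 163, 161, 153, 142, 143]
top [262.6 171.5]
237 [132, 134, 134, 136, 136, 135, 134, 134, 136, 142, 146, 148, 151, 156, 158, 156, 153, 151, 151, 150, 150, 149, 141, 127, 108, 94, 88, 98, 120, 138, 149, 156, 158, 158, 159, 158, 155, 149, 151, 167, 187, 197, 199, 200, 200, 200, 199, 196, 192, 177, 157, 144, 140, 138, 137, 136, 133, 125, 117, 112, 112, 113, 115, 120, 130]
```

```bash
python3 -c "
from sol import *
yz(214.7,263.05,.603)
g=np.array([.0831,.2558])
for th in(-3,0,3,6):
    t=np.radians(th);dy,dz=.128,-.0203;print(th,g[0]+dy*np.cos(t)+dz*np.sin(t),g[1]+dz*np.cos(t)-dy*np.sin(t))
for th in(0,4,8):
    t=np.radians(th);P=[[.603,.21+d*np.cos(t),.234-d*np.sin(t)] for d in(-.018,.018)];print(th,np.diff(proj('side',P)[:,1]))
print('blade front if col 275.3:',plane('top',[[275.3,171.5]],.228),'proj crotch',proj('top',[[.603,.0831+.092,.23]]))"
```

```text
bead y z [0.2092 0.2291]
-3 0.21198700036031717 0.242226822843579
0 0.2111 0.23550000000000004
3 0.20986216053685366 0.22882881804538535
6 0.20827687480280563 0.22223156222576446
0 [7.75089093]
4 [8.52104004]
8 [9.249639]
blade front if col 275.3: [[0.60329509 0.17554569 0.228     ]] proj crotch [[275.39089465 171.50495814]]
```

About 3° of droop remains. I'll trim that, shift over the rack and lower to just above the rods.

>>> move_arm(travel=[[0.03,0.2,0],[0,0.4,0],[0,0.6,0],[0,0.6,0],[0,0.5,0],[0,0.3,-0.2],[0,0,-0.4],[0,0,-0.5],[0,0,-0.5],[0,0,-0.5]], dr=[[0.02,0,0],[0.02,0,0],[0,0,0],[0,0,0],[0,0,0],[0,0,0],[0,0,0],[0,0,0],[0,0,0],[0,0,0]], fingers=[0,0,0,0,0,0,0,0,0,0])

```text
t: 33.27
ee_pos: [0.602, 0.1756, 0.1808]
tool_rot: [-1.552, -1.556, -0.942]
contact_force: [0.1, 0.8, -5.4]
gripper_width: 0.251
finger_force: 60.0
```

>>> move_arm(travel=[[0,0,-0.5],[0,0,-0.5],[0,0,-0.5],[0,0,-0.5],[0,0,-0.4],[0,0,-0.2],[0,0,0],[0,0,0]], dr=[[0,0,0],[0,0,0],[0,0,0],[0,0,0],[0,0,0],[0,0,0],[0,0,0],[0,0,0]], fingers=[0,0,0,0,0,0,0,0])

```text
t: 33.93
ee_pos: [0.6021, 0.1764, 0.1052]
tool_rot: [-1.55, -1.557, -0.943]
contact_force: [1.1, -1.4, -5.5]
gripper_width: 0.247
finger_force: 59.9
```

```bash
python3 - <<'E'
from st import *
st()
s=robot.state()["ee_pos"]
for n in("side","top"):
    im=grab(n);cv2.imwrite(f"pics/{n}19.png",im);g=cv2.cvtColor(im,cv2.COLOR_BGR2GRAY)
    c=proj(n,[[.603,s[1]+.11,.08]])[0];u,v=c.astype(int);print(n,c.round(1))
    if n=="side":
        for a in(-14,-4,6):print(v-20,g[v-20:v+25,u+a:u+a+8].mean(1).round().astype(int).tolist())
    else:
        print(u-30,g[v-10:v+11,u-30:u+40].mean(0).round().astype(int).tolist())
        print("rows",v-35,g[v-35:v+36,u-4:u+5].mean(1).round().astype(int).tolist())
E
```

```text
t 33.9333 tcp [0.6021, 0.1764, 0.1052] F [1.09, -1.43, -5.47] T [-1.746, -0.035, -0.055] q [-0.4, 0.73, 1.65, 0.96, 1.48, -0.88]
tilt 62.51 g [0.6021 0.1596 0.1139] ty [1.    0.003 0.002] w 0.24681525336652188
side [296.5 276.8]
256 [144, 147, 155, 161, 168, 170, 165, 171, 178, 189, 223, 239, 240, 229, 187, 146, 144, 135, 122, 146, 196, 232, 241, 242, 238, 202, 160, 176, 195, 224, 247, 255, 255, 255, 255, 255, 254, 250, 219, 190, 184, 184, 201, 231, 226]
256 [209, 198, 194, 217, 243, 250, 251, 252, 252, 249, 241, 238, 237, 228, 187, 146, 147, 138, 124, 145, 193, 230, 238, 241, 238, 201, 140, 128, 136, 134, 128, 131, 127, 118, 134, 164, 182, 190, 199, 203, 215, 227, 226, 222, 225]
256 [107, 104, 113, 161, 211, 219, 219, 219, 220, 224, 234, 236, 236, 227, 187, 146, 147, 139, 124, 145, 195, 231, 241, 242, 238, 201, 171, 206, 220, 214, 200, 194, 166, 95, 57, 57, 63, 75, 90, 95, 94, 92, 91, 92, 94]
top [244.4 178.7]
214 [114, 114, 116, 118, 120, 121, 122, 123, 124, 127, 129, 130, 131, 134, 140, 140, 138, 142, 146, 147, 147, 147, 147, 147, 148, 144, 133, 115, 97, 85, 94, 117, 136, 146, 150, 152, 152, 152, 147, 138, 139, 157, 171, 177, 181, 185, 187, 184, 180, 170, 150, 129, 122, 121, 123, 126, 126, 121, 113, 109, 108, 109, 110, 116, 122, 114, 105, 100, 100, 101]
rows 143 [106, 106, 107, 107, 111, 115, 118, 121, 121, 119, 118, 128, 145, 142, 130, 132, 130, 124, 122, 120, 118, 118, 121, 122, 120, 120, 120, 119, 118, 118, 119, 119, 119, 119, 119, 119, 119, 119, 118, 118, 118, 119, 120, 120, 121, 120, 119, 119, 121, 121, 121, 124, 129, 123, 103, 88, 81, 76, 85, 124, 151, 140, 120, 111, 121, 131, 132, 130, 129, 130, 131]
```

```bash
python3 -c "
from sol import *
yz(273.6,243.05,.603)
g=np.array([.1596,.1139])
for th in(-3,0,3,6):
    t=np.radians(th);dy,dz=.128,-.0203;print(th,g[0]+dy*np.cos(t)+dz*np.sin(t),g[1]+dz*np.cos(t)-dy*np.sin(t))
t=cv2.cvtColor(cv2.imread('pics/top19.png'),cv2.COLOR_BGR2GRAY)
u=proj('top',[[.603,.262-.015,.088]])[0][0];print(u)
for c in(257,262,264):print(c,t[160:200,c].tolist())
print('rod rows right of coupon',[t[150:210,c].tolist() for c in(233,)])
print(proj('top',[[.6034+a,.23,.085] for a in(-.026,.026)]).round(1), plane('top',[[243,156],[243,196.5]],.09))"
```

```text
bead y z [0.2883 0.0933]
-3 0.2884870003603172 0.10032682284357895
0 0.28759999999999997 0.0936
3 0.28636216053685365 0.08692881804538534
6 0.2847768748028056 0.0803315622257644
256.69267749546486
257 [87, 89, 91, 92, 91, 85, 68, 55, 59, 101, 156, 190, 202, 205, 204, 203, 202, 202, 202, 201, 200, 201, 202, 204, 204, 202, 182, 129, 71, 45, 41, 43, 46, 51, 55, 56, 55, 54, 53, 54]
262 [126, 126, 124, 122, 120, 120, 119, 117, 116, 134, 169, 193, 201, 201, 200, 197, 193, 192, 190, 189, 190, 195, 200, 203, 203, 200, 181, 135, 90, 74, 67, 68, 80, 100, 110, 110, 112, 113, 113, 114]
264 [128, 128, 127, 125, 123, 121, 120, 119, 116, 118, 130, 139, 144, 146, 148, 163, 187, 201, 203, 201, 188, 160, 145, 145, 146, 147, 133, 104, 78, 72, 71, 72, 87, 107, 116, 118, 117, 117, 118, 118]
rod rows right of coupon [[108, 110, 113, 116, 118, 132, 141, 125, 110, 110, 114, 120, 123, 124, 125, 125, 130, 138, 138, 126, 132, 159, 174, 176, 166, 142, 126, 124, 131, 142, 139, 123, 133, 164, 180, 182, 171, 145, 124, 119, 131, 143, 133, 114, 106, 110, 109, 99, 90, 88, 87, 91, 119, 141, 125, 89, 74, 86, 105, 119]]
[[262.4 186.4]
 [262.2 169.7]] [[0.67268157 0.2886542  0.09      ]
 [0.54690055 0.2894071  0.09      ]]
```

The lifter is level, the bead is at y 0.288 and the tines are centred in the rod gaps within about 1 mm. I'll lower gently.

>>> move_arm(travel=[[0,0,-0.15],[0,0,-0.2],[0,0,-0.2],[0,0,-0.2],[0,0,-0.15],[0,0,-0.1],[0,0,-0.1],[0,0,-0.1],[0,0,-0.1],[0,0,-0.1]], dr=[[0,0,0],[0,0,0],[0,0,0],[0,0,0],[0,0,0],[0,0,0],[0,0,0],[0,0,0],[0,0,0],[0,0,0]], fingers=[0,0,0,0,0,0,0,0,0,0])

```text
t: 34.87
ee_pos: [0.6021, 0.1765, 0.0635]
tool_rot: [-1.549, -1.557, -0.944]
contact_force: [1.2, 0.3, -0.9]
gripper_width: 0.248
finger_force: 60.4
```

>>> move_arm(travel=[[0,0,-0.1],[0,0,-0.1],[0,0,0],[0,0,0]], dr=[[0,0,0],[0,0,0],[0,0,0],[0,0,0]], fingers=[0,0,0,0])

```text
t: 35.2
ee_pos: [0.602, 0.1765, 0.0573]
tool_rot: [-1.55, -1.557, -0.943]
contact_force: [0.1, -0.4, -2.1]
gripper_width: 0.249
finger_force: 60.4
```

```bash
python3 - <<'E'
from st import *
st()
s=robot.state()["ee_pos"]
for n in("side","top"):
    im=grab(n);cv2.imwrite(f"pics/{n}20.png",im);g=cv2.cvtColor(im,cv2.COLOR_BGR2GRAY)
    c=proj(n,[[.603,.288,.057]])[0];u,v=c.astype(int);print(n,c.round(1))
    if n=="side":
        for a in(-14,-4,6):print(v-20,g[v-20:v+25,u+a:u+a+8].mean(1).round().astype(int).tolist())
    else: print(u-20,g[v-10:v+11,u-20:u+35].mean(0).round().astype(int).tolist())
E
```

```text
t 35.2 tcp [0.602, 0.1765, 0.0573] F [0.08, -0.4, -2.09] T [-0.901, 0.01, -0.026] q [-0.4, 0.81, 1.65, 0.97, 1.43, -0.95]
tilt 62.51 g [0.602  0.1597 0.0661] ty [1.    0.003 0.002] w 0.24897839124243207
side [296.6 283.4]
263 [164, 175, 178, 181, 185, 191, 200, 210, 215, 215, 214, 214, 217, 229, 238, 241, 240, 224, 174, 140, 140, 147, 217, 248, 255, 255, 255, 255, 255, 254, 250, 220, 191, 185, 185, 202, 232, 227, 237, 248, 248, 248, 248, 248, 243]
263 [183, 194, 199, 203, 208, 218, 225, 228, 233, 245, 249, 250, 251, 248, 241, 239, 239, 223, 174, 140, 142, 129, 122, 155, 205, 235, 242, 245, 243, 225, 199, 199, 204, 216, 227, 227, 223, 226, 226, 226, 229, 231, 228, 218, 202]
263 [106, 114, 118, 120, 120, 116, 118, 132, 171, 220, 239, 242, 243, 241, 237, 237, 238, 223, 175, 140, 142, 131, 124, 153, 200, 233, 242, 244, 243, 206, 128, 130, 204, 222, 220, 206, 190, 186, 159, 104, 84, 87, 96, 119, 128]
top [245.2 179.6]
225 [131, 131, 130, 125, 116, 112, 118, 124, 127, 133, 139, 144, 146, 146, 146, 146, 142, 133, 119, 101, 89, 94, 114, 133, 144, 151, 153, 154, 150, 136, 117, 119, 141, 164, 176, 180, 181, 181, 180, 176, 167, 146, 130, 133, 137, 138, 136, 130, 121, 116, 116, 117, 118, 124, 131]
```

The coupon rests on the rack (load gone, about 10 mm of tine clearance). I'll withdraw the lifter.

>>> move_arm(travel=[[0,-0.15,0],[0,-0.3,0],[0,-0.5,0],[0,-0.5,0],[0,-0.5,0],[0,-0.5,0],[0,-0.5,0],[0,-0.4,0],[0,-0.25,0],[0,0,0]], dr=[[0,0,0],[0,0,0],[0,0,0],[0,0,0],[0,0,0],[0,0,0],[0,0,0],[0,0,0],[0,0,0],[0,0,0]], fingers=[0,0,0,0,0,0,0,0,0,0])

```text
t: 36.13
ee_pos: [0.6026, 0.066, 0.057]
tool_rot: [-1.553, -1.557, -0.944]
contact_force: [0.2, -1.4, -1.4]
gripper_width: 0.248
finger_force: 60.4
```

```bash
python3 - <<'E'
from sol import *
st()
for n in("side","top"):
    im=grab(n);cv2.imwrite(f"pics/{n}21.png",im);g=cv2.cvtColor(im,cv2.COLOR_BGR2GRAY)
    c=proj(n,[[.603,.288,.057]])[0];u,v=c.astype(int);print(n,c.round(1))
    if n=="side":
        for a in(-4,6):print(v-20,g[v-20:v+25,u+a:u+a+8].mean(1).round().astype(int).tolist())
    else: print(u-20,g[v-10:v+11,u-20:u+35].mean(0).round().astype(int).tolist())
yz(284.6,245.2,.603)
E
```

```text
t 36.1333 tcp [0.6026, 0.066, 0.057] F [0.16, -1.38, -1.43] T [-0.763, -0.009, 0.027] q [-0.56, 0.84, 1.56, 0.85, 1.55, -0.97]
tilt 62.43 g [0.6026 0.0492 0.0658] ty [1.    0.001 0.003] w 0.24821691883804228
side [296.6 283.4]
263 [173, 188, 192, 193, 195, 200, 201, 200, 198, 187, 168, 162, 168, 202, 232, 239, 238, 220, 172, 138, 141, 128, 120, 153, 203, 233, 241, 243, 242, 223, 197, 197, 202, 214, 226, 225, 221, 224, 225, 224, 227, 229, 226, 215, 200]
263 [220, 223, 224, 225, 228, 228, 222, 208, 195, 174, 139, 130, 144, 189, 228, 237, 238, 221, 172, 139, 140, 130, 123, 151, 198, 231, 241, 243, 242, 205, 127, 91, 93, 93, 92, 90, 92, 93, 91, 87, 85, 84, 111, 176, 202]
top [245.2 179.6]
225 [132, 133, 132, 127, 117, 106, 98, 96, 95, 96, 107, 129, 143, 148, 148, 148, 144, 135, 121, 102, 90, 95, 115, 135, 146, 153, 155, 156, 152, 135, 99, 61, 51, 78, 110, 125, 130, 130, 131, 136, 144, 147, 145, 145, 146, 147, 146, 145, 145, 145, 145, 145, 145, 146, 147]
bead y z [0.2885 0.0532]
```

The coupon has not moved: y 0.2885, about 10 mm off the rack's middle. I'll shift aside, lay the lifter down and release.

>>> move_arm(travel=[[-0.3,0,0],[-0.5,0,0],[-0.4,0,-0.1],[-0.2,0,-0.25],[0,0,-0.25],[0,0,-0.25],[0,0,-0.2],[0,0,-0.1],[0,0,0],[0,0,0]], dr=[[0,0,0],[0,0,0],[0,0,0],[0,0,0],[0,0,0],[0,0,0],[0,0,0],[0,0,0],[0,0,0],[0,0,0]], fingers=[0,0,0,0,0,0,0,0,0,0])

```text
t: 37.07
ee_pos: [0.5602, 0.0685, 0.0223]
tool_rot: [-1.55, -1.557, -0.943]
contact_force: [-0.7, 0.2, -1.9]
gripper_width: 0.25
finger_force: 60.5
```

```bash
python3 -c "
from st import *
st()"
```

```text
t 37.0667 tcp [0.5602, 0.0685, 0.0223] F [-0.66, 0.21, -1.88] T [-0.731, -0.003, -0.014] q [-0.59, 0.86, 1.66, 0.83, 1.48, -1.07]
tilt 62.49 g [0.5602 0.0516 0.0311] ty [1.    0.003 0.002] w 0.2500745704784843
```

>>> move_arm(travel=[[0,0,-0.05],[0,0,-0.03],[0,0,0],[0,0,0],[0,0,0],[0,0,0],[0,0,0]], dr=[[0,0,0],[0,0,0],[0,0,0],[0,0,0],[0,0,0],[0,0,0],[0,0,0]], fingers=[0,0,0,0.3,0.5,0.65,0.65])

```text
t: 37.65
ee_pos: [0.56, 0.0684, 0.0201]
tool_rot: [-1.55, -1.558, -0.943]
contact_force: [0.7, -0.4, -1.2]
gripper_width: 0.647
finger_force: 0.0
```

>>> move_arm(travel=[[0,0,0.3],[0,0,0.5],[0,0,0.6],[0,0,0.8],[0,0,0.8],[0,0,0.8],[0,0,0.8],[0,-0.3,0.8],[0,-0.3,0.3],[0,0,0]], dr=[[0,0,0],[0,0,0],[0,0,0],[0,0,0],[0,0,0],[0,0,0],[0,0,0],[0,0,0],[0,0,0],[0,0,0]], fingers=[0.65,0.65,0.65,0.65,0.65,0.65,0.65,0.65,0.65,0.65])

```text
t: 38.48
ee_pos: [0.5611, 0.0486, 0.1933]
tool_rot: [-1.552, -1.562, -0.946]
contact_force: [0.4, -1.0, -0.5]
gripper_width: 0.65
finger_force: 0.0
```

```bash
python3 - <<'E'
from sol import *
st()
ims={n:grab(n) for n in("top","side")}
for n,im in ims.items():
    cv2.imwrite(f"pics/{n}22.png",im);g=cv2.cvtColor(im,cv2.COLOR_BGR2GRAY);h=cv2.cvtColor(im,cv2.COLOR_BGR2HSV)
    c=proj(n,[[.56,.17,.002]])[0];m=np.zeros_like(g);x,y=int(c[0]),int(c[1]);m[y-30:y+31,x-28:x+29]=((g>160)&(h[...,1]<45))[y-30:y+31,x-28:x+29]
    k,lab,stt,cen=cv2.connectedComponentsWithStats(m);a=1+np.argmax(stt[1:,4]);P=plane(n,np.argwhere(lab==a)[:,::-1],.004)
    print(n,stt[a],P.min(0).round(3),P.max(0).round(3))
    h=cv2.inRange(cv2.cvtColor(im,cv2.COLOR_BGR2HSV),(5,110,60),(22,255,255));c=proj(n,[[.56,.03,.04]])[0].astype(int);w=h[c[1]-25:c[1]+26,c[0]-30:c[0]+31]
    q=np.argwhere(w)[:,::-1]+[c[0]-30,c[1]-25]
    if len(q):
        P=plane(n,q,.04);print("handle",len(q),P.min(0).round(3),P.max(0).round(3))
    cc=proj(n,[[.603,.288,.057]])[0].astype(int)
    print((g[cc[1]-12:cc[1]+12,cc[0]-4:cc[0]+4].mean(1) if n=="side" else g[cc[1]-10:cc[1]+11,cc[0]-12:cc[0]+13].mean(0)).round().astype(int).tolist())
E
```

```text
t 38.4833 tcp [0.5611, 0.0486, 0.1933] F [0.44, -0.97, -0.52] T [-0.412, -0.019, 0.025] q [-0.62, 0.61, 1.61, 0.81, 1.71, -0.86]
tilt 62.28 g [0.561  0.0318 0.2022] ty [1.    0.002 0.007] w 0.6501268161079722
top [266 185  42  18 384] [0.533 0.094 0.004] [0.589 0.229 0.004]
handle 165 [ 0.55  -0.018  0.04 ] [0.57  0.065 0.04 ]
[98, 99, 109, 132, 147, 151, 151, 151, 148, 139, 123, 104, 92, 97, 118, 138, 150, 156, 159, 159, 155, 138, 101, 63, 53]
side [ 284  238   57   61 2513] [0.468 0.02  0.004] [0.653 0.291 0.004]
handle 111 [ 0.546 -0.028  0.04 ] [0.57  0.071 0.04 ]
[214, 215, 214, 211, 212, 223, 232, 237, 236, 218, 169, 136, 138, 126, 118, 150, 200, 231, 239, 242, 240, 220, 194, 194]
```

Both views agree: the handle top lies at 40 mm, the tips are on the table at y 0.229, the coupon has not moved and the gripper is clear. I'll hand in.

```bash
python3 -c "
from plant import robot
print(robot.close_job())"
```

```text
the job is handed in; nothing more can be done
None
```

I handed the job in at about 38 s: by my measurements the coupon lies flat on the rack about 10 mm from its middle, and the lifter lies flat on the table, released. `close_job` returned no verdict; the first lift slipped in the grip, so I set the coupon back on the grate and regrasped, and I viewed 11 pictures, one over the limit of 10.

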